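# Stack a dental bite set in the jig and wedge it tight

### The arm

A 7-joint arm with a two-finger parallel gripper is mounted at the origin on the work surface. World frame = base frame: x ahead of the robot, y to its left, z up, the work surface at z = 0. Lengths are in mm, angles in rad, forces in N, time in s.
With the tool pointing down it reaches from about 400 to 850 mm from the base axis. Payload 4.4 kg.
Tool frame: the origin (TCP) lies on the centre line of the jaws, within the pads' length; the fingertips stand r.tcp_to_tips ahead of it and the grasp point (between the pads) lies 3 mm ahead of it (r.tcp_to_tips is the distance from the TCP to the fingertips, in mm); z points along the fingers, x is the direction in which the jaws open and shut, and the axes are right-handed (so a half turn about z gives the same grasp; the last joint's range is limited). The gripper opens to 94 mm and grips with 3 to 60 N. Pads are 16 mm wide; open, the fingers measure 119 mm over their backs; the gripper's body (75 mm by 177 mm) begins 78 mm behind the grasp point.
Start: joints at [1.043, 0.628, 0.038, 1.517, -0.027, 0.996, -0.02], TCP at [289.643, -581.915, 227.478] pointing down, gripper open.
Joint ranges: [-3.06, 3.06], [-0.37, 2.12], [-1.25, 1.32], [0.18, 2.47], [-1.1, 4.24], [0.23, 1.98], [-2.94, 2.94]. Speed limits (rad/s): [2.57, 2.57, 3.14, 3.14, 3.14, 3.14, 3.14].

### API

Orientations are given as a rotation vector (axis times angle).
In Python, from workcell import r gives the robot as it stands.
- The arm moves only by the tool servo_tool, never from a script. Its argument "deltas" is a list of rows, each a list of 7 numbers: the finger opening in mm, from 0 to 94, then the shift along the tool's x, y, z in units of 50 mm (1.0 is 50 mm), then the turn, a rotation vector about the tool's x, y, z in degrees. A call has 1 to 10 rows; each row is the pose to reach, as a shift and turn from the pose measured when the call began, along the tool's axes at that moment; what a row does not reach only later rows make up. A row lasts 1/10 s, in which the tool goes at most 50 mm and 8.59 degrees, less where a joint would pass 70% of its speed; a pose out of reach is approached as far as the arm can. A call with a gripper value outside its range is refused whole. The fingers move at their own pace and stop on an object; "newtons" is the grip in N (left out, the last holds). Time passes only in rows, so rows that repeat a pose let the fingers close. It gives the time, the measured TCP pose, the force and the opening at its end, in the units of the state.
- r.get_state(): the state, without advancing time (a new reading comes with each control period).
- r.capture(name): name is "side" or "top" or "wrist"; returns a dict with "color" (400x640x3 uint8, red, green, blue), "vertical_fov" (degrees; the focal length in pixels is half the picture's height over the tangent of half this angle, whatever the lens; pixels are square), "cx", "cy" (the principal point, pixels), "dist" ([k1, k2, p1, p2, k3] as OpenCV has them; the pictures are not rectified), "T" (4x4, takes a point from camera to world coordinates). Camera axes: x right, y down, z forward; pixel columns grow to the right and rows downward; lengths in mm; the calibration is good to about 2 mm. A picture is of the moment at which its call begins. There is no depth.
- r.sign_off(): hands the job in, once; it reports no verdict.
Trained networks look in a picture, given as the dict that the camera call returned (one of the last four; its "shot" number tells which), for a name from the list of things; names that differ only in an ending like _2 or _b are one class to them, and where a whole thing is asked for, a point or a joint stands for the part that bears it (a point fixed in the world has none). Each returns a list of dicts, best first, with "score" (0 to 1); they miss things now and then, are a little off and sometimes report something else, mostly with a low value. They report only what shows in the picture. A call takes as long as a camera call. They do not tell look-alikes from the thing itself.
- r.find_in(picture, query): "centre" ([x, y, z] in mm, in the coordinates of the camera as it stood for that picture, good to about 4 mm: the middle of the surface that is visible of it).
The state is a dict: "time_s": time; "qpos": joint angles; "dq": joint speeds; "tau": joint torques, N m; "tcp_pos": TCP position; "tool_rot": TCP orientation; "ft_force": force on the tool from outside, world axes, zero at the start; "wrist_torque": the same for the moment, N m; "width": opening from 0.0 (shut) to 1.0 (fully open).
Only numpy, scipy, OpenCV 4.12 (cv2) and the standard library are available. Lean on these libraries where they do the work, as an engineer would, in place of code of your own. Each camera call takes 0.05 s, during which the arm holds its last target.

### The job

Build the bite set in the metal holding jig: the blue lower cast goes in first, teeth up, then the red bite plate flat on its teeth, then the yellow upper cast, teeth down, each set squarely on the one below, beside the backstop and released before the next. Last, drive the wooden wedge straight down, thin end first and sloping side towards the sloped wall, between the stack and that wall until it stops, so that all three layers are pressed tight against the backstop. Let go of everything and leave the white cast, the glass dish and the green bowl where they are.

Things in the scene. Friction and masses are not known exactly. Their poses are not given: they have to be found in the camera images.
- jig: Fixed jig: dark base plate 120 (x) x 90 (y) x 10 mm, two aluminium walls on it. Origin: centre of its underside, z up. Backstop at -x: stacking face at x = -40 mm, 50 mm wide, top z = 66. Wall at +x, 40 mm wide, 12 thick, top z = 66: its inner face leans outwards, x = 17 at z = 10 to x = 31 at z = 66 (1 in 4). Open at both y sides. A layer touching the backstop has its centre at x = -15, y = 0.
- lower_cast: Loose lower dental cast: blue stone slab 50 (x) x 56 (y) x 18 mm with a horseshoe of white teeth 10 mm high on top, 28 mm in all, 0.10 to 0.18 kg. Origin: centre of its underside, z up (teeth up, as it lies at the start). Grasp across y (56 mm). In the stack its origin is at jig z = 10 mm.
- bite_plate: Loose flat red acrylic bite plate, 50 (x) x 56 (y) x 10 mm, about 0.04 kg. Origin: centre of its underside, z up. Grasp across y (56 mm). In the stack its origin is at jig z = 38 mm.
- upper_cast: Loose upper dental cast standing on its white teeth (z = 0 to 10 mm), yellow stone slab above (z = 10 to 28): 50 (x) x 56 (y) x 28 mm, 0.10 to 0.18 kg. Origin: centre of its underside (teeth tips), z up; stacked the way it stands. Grasp the slab across y (56 mm). In the stack its origin is at jig z = 48 mm, its top at 76.
- wedge: Loose wooden wedge, 108 mm tall, 44 wide (y), 0.08 kg. Origin: underside of its thin end, z up. Upright -x face at x = -4 (bevelled to -0.5 below z = 10); +x face slopes out 1 in 4, x = 4 at z = 0 to 20.5 at z = 66; head above: grasp it across y. In the jig: same axes; 8 to 20 N down slides layers a few mm to the backstop; stops near jig x = 14, z = 13, and stays.
- wedge_stand: Fixed grey plastic stand holding the wedge upright: foot 56 (x) x 70 (y) x 10 mm, slot walls up to z = 50 mm, open at the top. Origin: underside, below the wedge's origin; axes parallel to the wedge's at the start. The wedge's thin end stands at z = 10 mm; lift it straight up, 45 mm or more, to clear.
- other_cast: Bystander: another loose dental cast, all white, 50 x 56 x 28 mm, teeth up, not part of this set. Origin: centre of its underside.
- glass_dish: Bystander: loose round amber glass dish, 70 mm across, 35 mm high. Origin: centre of its underside.
- mixing_bowl: Bystander: loose round green mixing bowl, 110 mm across, 55 mm high, beyond the jig. Origin: centre of its underside.
Not all that is in view belongs to the job. Of the things like the upper_cast, leave any that is black; of the rest the larger one is meant.

How it is judged (in metres and radians):
On the way, in this order (a step that is already met when the one before it is completed fails the run):
1. the blue lower cast stands in the jig, released (x of lower_cast in the frame of jig between -0.0185 and -0.004 m and y of lower_cast in the frame of jig between -0.008 and 0.008 m and z of lower_cast in the frame of jig between 0.006 and 0.014 m and angle between the x axis of lower_cast and the x axis of jig, either way round below 0.12 rad and angle between lower_cast's own z axis and vertical below 0.07 rad and contact force between lower_cast and the fingers below 0.1 N and linear speed of lower_cast below 0.01 m/s and angular speed of lower_cast below 0.1 rad/s), for 0.2 s.
2. the red bite plate lies on the lower cast, released (x of bite_plate in the frame of jig between -0.0185 and -0.004 m and y of bite_plate in the frame of jig between -0.008 and 0.008 m and z of bite_plate in the frame of jig between 0.034 and 0.042 m and angle between the x axis of each of bite_plate, lower_cast and the x axis of jig, either way round below 0.12 rad and angle between each of bite_plate, lower_cast's own z axis and vertical below 0.07 rad and contact force between bite_plate and the fingers below 0.1 N and linear speed of bite_plate below 0.01 m/s and angular speed of bite_plate below 0.1 rad/s and x of lower_cast in the frame of jig between -0.0185 and -0.004 m and y of lower_cast in the frame of jig between -0.008 and 0.008 m and z of lower_cast in the frame of jig between 0.006 and 0.014 m), for 0.2 s.
3. the yellow upper cast lies on the bite plate, released (x of upper_cast in the frame of jig between -0.0185 and -0.004 m and y of upper_cast in the frame of jig between -0.008 and 0.008 m and z of upper_cast in the frame of jig between 0.044 and 0.052 m and angle between the x axis of each of upper_cast, lower_cast, bite_plate and the x axis of jig, either way round below 0.12 rad and angle between each of upper_cast, lower_cast, bite_plate's own z axis and vertical below 0.07 rad and contact force between upper_cast and the fingers below 0.1 N and linear speed of upper_cast below 0.01 m/s and angular speed of upper_cast below 0.1 rad/s and x of lower_cast in the frame of jig between -0.0185 and -0.004 m and y of lower_cast in the frame of jig between -0.008 and 0.008 m and z of lower_cast in the frame of jig between 0.006 and 0.014 m and x of bite_plate in the frame of jig between -0.0185 and -0.004 m and y of bite_plate in the frame of jig between -0.008 and 0.008 m and z of bite_plate in the frame of jig between 0.034 and 0.042 m), for 0.2 s.
4. the wedge is driven home and all three layers are tight against the backstop (x of lower_cast in the frame of jig between -0.0185 and -0.0125 m and y of lower_cast in the frame of jig between -0.008 and 0.008 m and z of lower_cast in the frame of jig between 0.006 and 0.014 m and angle between the x axis of each of lower_cast, bite_plate, upper_cast, wedge and the x axis of jig, either way round below 0.12 rad and angle between each of lower_cast, bite_plate, upper_cast's own z axis and vertical below 0.07 rad and x of bite_plate in the frame of jig between -0.0185 and -0.0125 m and y of bite_plate in the frame of jig between -0.008 and 0.008 m and z of bite_plate in the frame of jig between 0.034 and 0.042 m and x of upper_cast in the frame of jig between -0.0185 and -0.0125 m and y of upper_cast in the frame of jig between -0.008 and 0.008 m and z of upper_cast in the frame of jig between 0.044 and 0.052 m and x of wedge in the frame of jig between 0.008 and 0.018 m and y of wedge in the frame of jig between -0.01 and 0.01 m and z of wedge in the frame of jig between 0.009 and 0.019 m and angle between wedge's own z axis and vertical below 0.08 rad), for 0.2 s.
At the end, for the whole second after the job is handed in: Blue cast, red plate, yellow cast stacked in the jig at their heights (4 mm), on its centre line (8 mm), square (0.12 rad), level, within 2.5 mm of the backstop; wedge upright behind them, thin end 9 to 19 mm above the jig's underside, 10 mm sideways; all released and at rest (all of step 4 and contact force between each of lower_cast, bite_plate, upper_cast, wedge and the fingers below 0.1 N and linear speed of each of lower_cast, bite_plate, upper_cast, wedge below 0.01 m/s and angular speed of each of lower_cast, bite_plate, upper_cast, wedge below 0.1 rad/s); the robot touches nothing.
It fails at once if the white cast is pushed more than 25 mm (distance of other_cast from where it was at the start of the episode above 0.025 m).
It fails at once if the amber glass dish is pushed more than 25 mm (distance of glass_dish from where it was at the start of the episode above 0.025 m).
It fails at once if the green mixing bowl is pushed more than 25 mm (distance of mixing_bowl from where it was at the start of the episode above 0.025 m).
It also fails if it takes over 128 s, if anything falls off the work surface, if the arm or the gripper's body presses on something with over 40 N, if the wrist force passes 120 N, or if a joint passes its speed limit or range.

## Working session

There is one attempt and no reset: what is moved stays moved. The work goes in short steps, Python scripts to look and compute and a tool call to move; the robot and the scene stay as the last step left them, time stands still between calls to the robot, and variables do not carry over. Pictures are saved under pics/ and viewed, and the job is handed in when it is done.

Besides the shell and the picture viewer there is one more tool, called as name(argument=value, ...) on one line, values as JSON. servo_tool: Moves the arm, as the interface text tells. Its arguments: {"type":"object","properties":{"deltas":{"type":"array","items":{"type":"array","items":{"type":"number"}}},"newtons":{"type":"number"}},"required":["deltas"]}

```bash
ls; mkdir -p pics
cat > h.py <<'E'
import numpy as np, cv2, json, pickle
from workcell import r
def save(c,n):
    cv2.imwrite(f'pics/{n}.png', cv2.cvtColor(c['color'],cv2.COLOR_RGB2BGR))
    pickle.dump({k:v for k,v in c.items()}, open(f'pics/{n}.pkl','wb'))
def K(c):
    h=c['color'].shape[0]; f=h/2/np.tan(np.radians(c['vertical_fov'])/2)
    return np.array([[f,0,c['cx']],[0,f,c['cy']],[0,0,1.]])
def ray(c,uv):
    p=cv2.undistortPoints(np.array(uv,float).reshape(-1,1,2),K(c),np.array(c['dist'],float)).reshape(-1,2)
    T=np.array(c['T']); d=np.c_[p,np.ones(len(p))]@T[:3,:3].T
    return T[:3,3],d
def onz(c,uv,z):
    o,d=ray(c,uv); t=(z-o[2])/d[:,2]; return o+t[:,None]*d
def proj(c,P):
    T=np.array(c['T']); R=T[:3,:3]; t=T[:3,3]
    rv=cv2.Rodrigues(R.T)[0]; 
    return cv2.projectPoints(np.array(P,float).reshape(-1,1,3),rv,-R.T@t,K(c),np.array(c['dist'],float))[0].reshape(-1,2)
def load(n): return pickle.load(open(f'pics/{n}.pkl','rb'))
E
python3 - <<'E'
from h import *
s=r.get_state(); print(s); print(r.tcp_to_tips)
for n in ['top','side','wrist']:
    c=r.capture(n); save(c,n+'0'); print(n,c['vertical_fov'],c['cx'],c['cy'],c['dist'],np.round(c['T'],3).tolist())
    T=np.array(c['T'])
    for q in ['jig','lower_cast','bite_plate','upper_cast','wedge','wedge_stand','other_cast','glass_dish','mixing_bowl']:
        if n=='wrist': break
        for d in r.find_in(c,q)[:3]:
            print(q,round(d['score'],2),np.round((T@np.r_[d['centre'],1])[:3]))
E
```

```text
pics
{'time_s': 0.0, 'qpos': array([ 1.04322464,  0.62931305,  0.03843721,  1.5183366 , -0.02699254,
        0.99630519, -0.0199939 ]), 'dq': array([ 7.95454344e-05,  8.06439205e-04, -1.64326685e-03, -1.58451440e-03,
        4.62724238e-04,  1.81972216e-04,  1.05173197e-04]), 'tau': array([-1.14766197e-03, -5.49724889e+01,  1.14322107e+00, -1.86631215e+01,
       -5.21084201e-02,  2.36106757e-02,  1.73990152e-04]), 'tcp_pos': array([ 289.35144878, -581.35882965,  226.58548736]), 'tool_rot': array([-2.67005224e+00,  1.65361886e+00,  2.48308354e-03]), 'ft_force': array([ 0.04129699, -0.13861216,  0.46018332]), 'wrist_torque': array([-0.01342724, -0.00197105,  0.00477069]), 'width': 1.0009154753422553}
22.0
top 56.239164603764216 323.200577419066 195.78805809095385 [-0.08690611  0.          0.          0.          0.        ] [[-0.006, -0.994, 0.109, 467.66], [-1.0, 0.005, -0.01, 4.063], [0.01, -0.109, -0.994, 905.124], [0.0, 0.0, 0.0, 1.0]]
jig 0.65 [536.  21.   9.]
lower_cast 0.58 [586. 233.  17.]
bite_plate 0.78 [ 565. -230.   14.]
bite_plate 0.66 [588. 231.  16.]
upper_cast 0.97 [ 3
[... 505 characters left out ...]
3 [536.  11.  11.]
lower_cast 0.76 [583. 226.  17.]
bite_plate 0.57 [ 561. -227.   12.]
upper_cast 0.74 [ 499. -149.   23.]
upper_cast 0.68 [ 421. -218.   33.]
upper_cast 0.64 [ 324. -216.   29.]
wedge 0.93 [ 518. -365.  116.]
wedge 0.39 [587. 228.  20.]
wedge_stand 0.83 [ 505. -378.   25.]
other_cast 0.66 [ 565. -228.   11.]
other_cast 0.62 [432. 225.  20.]
glass_dish 0.73 [499. 379.  30.]
mixing_bowl 0.8 [769.  30.  34.]
mixing_bowl 0.53 [498. 380.  28.]
wrist 67.19831686658034 320.28878563333575 198.71618077620127 [0.0142938 0.        0.        0.        0.       ] [[0.446, -0.858, -0.255, 364.584], [-0.895, -0.427, -0.128, -544.213], [0.001, 0.286, -0.958, 384.215], [0.0, 0.0, 0.0, 1.0]]
```

View pics/top0.png

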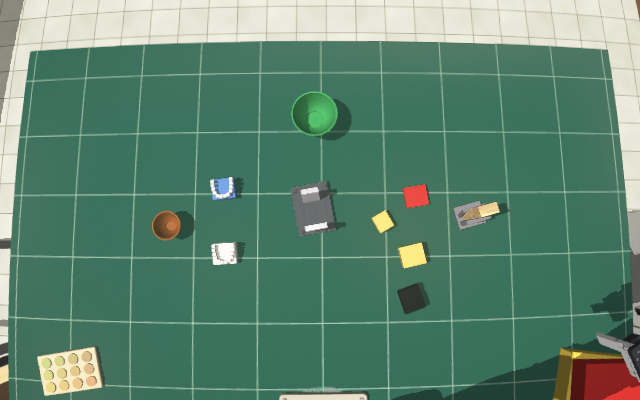

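View pics/side0.png

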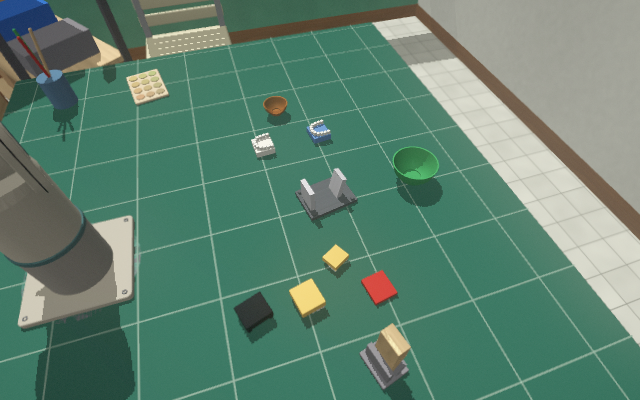

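View pics/wrist0.png

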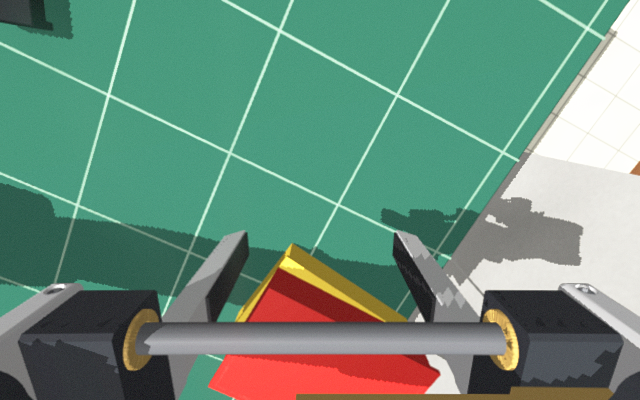

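Run:
```python
from h import *
for n,b in [('top0',dict(jig=(280,170,70,75),blue=(195,165,60,100),y=(365,170,80,110),w=(440,180,80,60))),('side0',dict(jig=(285,155,80,70),blue=(240,110,100,60),y=(270,230,140,100),w=(345,310,80,80)))]:
    c=load(n); im=cv2.cvtColor(c['color'],cv2.COLOR_RGB2BGR)
    tiles=[]
    for k,(x,y,w,h) in b.items():
        s=min(400/w,300/h); t=cv2.resize(im[y:y+h,x:x+w],None,fx=s,fy=s,interpolation=cv2.INTER_CUBIC)
        o=np.zeros((300,400,3),np.uint8); o[:t.shape[0],:t.shape[1]]=t; cv2.putText(o,f'{k} {x},{y} x{s:.2f}',(5,295),0,.5,(255,255,255)); tiles.append(o)
    cv2.imwrite(f'pics/{n}_z.png',np.vstack([np.hstack(tiles[:2]),np.hstack(tiles[2:])]))
```

```text
(no output)
```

View pics/top0_z.png

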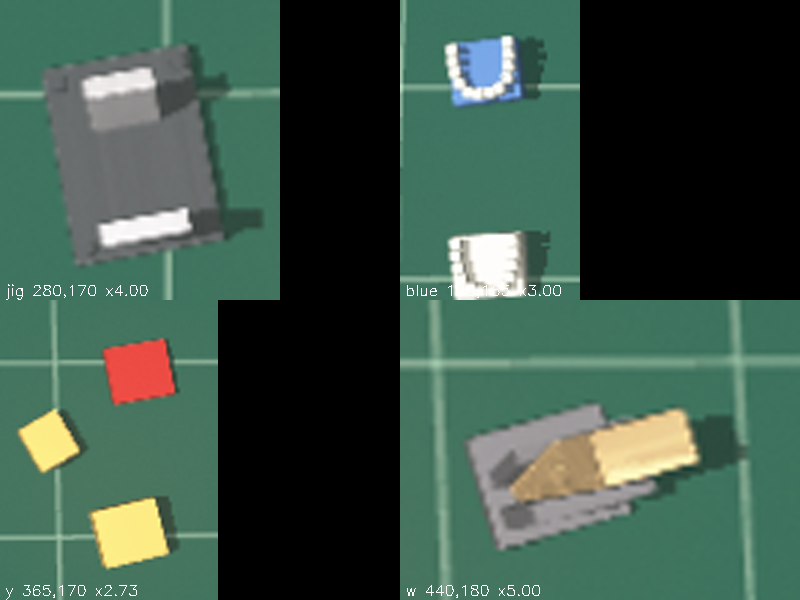

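View pics/side0_z.png

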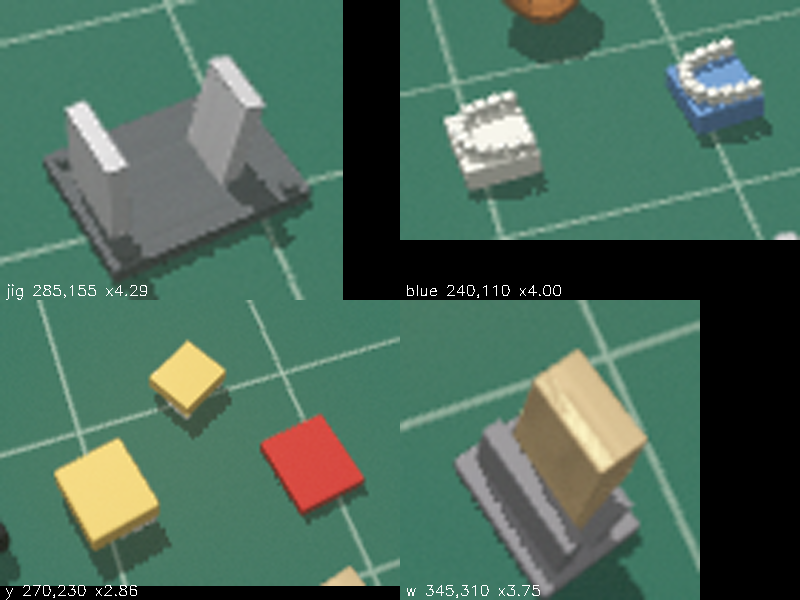

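```bash
cat >> h.py <<'E'
from scipy.optimize import minimize
def box(sx,sy,z0,z1,cx=0,cy=0):
    return np.array([[cx+a*sx/2,cy+b*sy/2,z] for a in(-1,1) for b in(-1,1) for z in(z0,z1)],float)
def tr(P,x,y,yaw,z=0):
    c,s=np.cos(yaw),np.sin(yaw); return np.c_[P[:,0]*c-P[:,1]*s+x,P[:,0]*s+P[:,1]*c+y,P[:,2]+z]
def rend(c,hulls,S=4):
    h,w=c['color'].shape[:2]; m=np.zeros((h*S,w*S),np.uint8)
    for P in hulls:
        q=(proj(c,P)+.5)*S-.5
        cv2.fillConvexPoly(m,cv2.convexHull(np.round(q*16).astype(np.int32)),1,shift=4)
    return m
def fit(cams,masks,parts,p0,z=0,S=4,per=False):
    """parts: list of vertex arrays; cost = mask xor area"""
    Ms=[]
    for c,m in zip(cams,masks):
        Ms.append(cv2.resize(m.astype(np.float32),None,fx=S,fy=S,interpolation=cv2.INTER_LINEAR)>.5)
    def cost(p):
        v=0
        for c,M in zip(cams,Ms):
            R=rend(c,[tr(P,p[0],p[1],p[2]/100,z) for P in parts],S)>0
            v+=(R^M).sum()/max(M.sum(),1)
        return v
    best=None
    for d in (0,15,-15):
        q=np.array([p0[0],p0[1],p0[2]*100+d])
        o=minimize(cost,q,method='Nelder-Mead',options=dict(initial_simplex=[q,q+[8,0,0],q+[0,8,0],q+[0,0,12]],xatol=.05,fatol=1e-4,maxiter=300))
        if best is None or o.fun<best.fun: best=o
    return np.r_[best.x[:2],best.x[2]/100],best.fun
def comp(m,uv):
    m=m.astype(np.uint8); n,l,st,ce=cv2.connectedComponentsWithStats(m)
    k=1+np.argmin(np.linalg.norm(ce[1:]-uv,axis=1)-1e-3*np.sqrt(st[1:,4])+ (st[1:,4]<30)*1e6); return l==k
def hsv(c): return [x.astype(int) for x in cv2.split(cv2.cvtColor(c['color'],cv2.COLOR_RGB2HSV))]
E
cat > f1.py <<'E'
from h import *
t,s=load('top0'),load('side0')
def red(c): H,S,V=hsv(c); return ((H<6)|(H>174))&(S>140)&(V>70)
def yel(c): H,S,V=hsv(c); return (H>15)&(H<32)&(S>80)&(V>90)
print('red')
ms=lambda f,a,b:[comp(f(t),a),comp(f(s),b)]
B=[box(50,56,0,10)]
for cs,m in [((t,s),ms(red,(416,196),(380,287)))]:
    print([x.sum() for x in m]); print(fit(cs,m,B,(565,-230,.15))); print(fit(cs[:1],m[:1],B,(565,-230,.15))); print(fit(cs[1:],m[1:],B,(565,-230,.15)))
B=[box(50,56,10,28)]
m=ms(yel,(412,255),(307,297)); cs=(t,s)
print([x.sum() for x in m]); print(fit(cs,m,B,(420,-216,.2))); print(fit(cs[:1],m[:1],B,(420,-216,.2))); print(fit(cs[1:],m[1:],B,(420,-216,.2)))
def jg(c): H,S,V=hsv(c); return (S<45)
m=ms(jg,(313,209),(328,195))
print([x.sum() for x in m])
W=[box(120,90,0,10)]
# corners by hand top jig (zoom/4 + offset)
z=np.array([(43,72),(188,43),(222,238),(78,264)])/4+[280,170]-.375
print(onz(t,z,10))
z=np.array([(113,278),(310,192)])/4.29+[285,155]-.375
print(onz(s,z[:1],0),onz(s,z[1:],5))
z=np.array([(43,158)])/4.29+[285,155]-.375
print(onz(s,z,10))
E
python3 f1.py
```

```text
red
[np.int64(472), np.int64(690)]
(array([ 5.65497936e+02, -2.30241154e+02,  1.59102953e-01]), np.float64(0.18125816689341412))
(array([ 5.65372783e+02, -2.30248477e+02,  1.57084569e-01]), np.float64(0.06624271330153683))
(array([ 5.65048074e+02, -2.28792933e+02,  1.50380470e-01]), np.float64(0.10773831098223995))
[np.int64(540), np.int64(853)]
(array([ 4.23570307e+02, -2.13090543e+02,  2.18207921e-01]), np.float64(0.11552833794270206))
(array([ 4.23904456e+02, -2.13749340e+02,  2.15708599e-01]), np.float64(0.050717924965261695))
(array([ 4.23348409e+02, -2.12260536e+02,  2.16546358e-01]), np.float64(0.04514805042509528))
[np.int64(1839), np.int64(1763)]
[[586.438924    73.7052463   10.        ]
 [603.66346849 -13.85650301  10.        ]
 [486.06055559 -33.27676481  10.        ]
 [471.13025499  52.57203646  10.        ]]
[[485.36213459 -28.6550825    0.        ]] [[603.20234399 -10.40068433   5.        ]]
[[469.97018324  54.09460309  10.        ]]
```

```bash
cat > f2.py <<'E'
from h import *
t,s=load('top0'),load('side0')
def blue(c):
    H,S,V=hsv(c); h,w=H.shape; 
    b=(H>98)&(H<130)&(S>90)
    return b
for n,c,uv in(('t',t,(223,188)),('s',s,(318,132))):
    H,S,V=hsv(c)
    m=((H>98)&(H<130)&(S>80))|((S<60)&(V>150))
    m=comp(m,uv); print(m.sum(),np.argwhere(m).min(0)[::-1],np.argwhere(m).max(0)[::-1])
    if n=='t': mt=m
    else: msd=m
# teeth silhouette unknown: slab + teeth box approx
B=[box(50,56,0,18)]
B2=[box(50,56,0,18),box(46,52,18,28)]
for b in(B,B2):
    for cs,m in(((t,s),(mt,msd)),((t,),(mt,)),((s,),(msd,))):
        print(fit(cs,m,b,(586,231,.1)))
# wedge head top corners in top zoom (680,408),(697,462),(607,485)?,(592,430) minus origin tile offset (400,300), x5 +440,180
z=(np.array([(684,408),(698,462),(607,486),(592,430)])-[400,300])/5+[440,180]-.4
P=onz(t,z,118); print('wedge head top',P, np.linalg.norm(np.diff(P,axis=0),axis=1))
z=(np.array([(467,438),(598,405),(499,549)])-[400,300])/5+[440,180]-.4
print('foot',onz(t,z,10))
z=(np.array([(578,349),(647,438),(598,474),(536,380)])-[400,300])/3.75+[345,310]-.4
print('wedge head side',onz(s,z,118))
z=(np.array([(455,462),(546,594),(640,525)])-[400,300])/3.75+[345,310]-.4
print('foot',onz(s,z,[10,5,5]))
E
python3 f2.py
```

```text
496 [210 177] [236 200]
300 [307 119] [330 142]
(array([5.85458095e+02, 2.38092152e+02, 1.32091363e-01]), np.float64(0.5608895012923865))
(array([5.85474562e+02, 2.37185263e+02, 1.39204330e-01]), np.float64(0.10817247430433692))
(array([5.86268470e+02, 2.41292097e+02, 1.03597399e-01]), np.float64(0.39610120282040645))
(array([5.85405169e+02, 2.37037888e+02, 1.18657497e-01]), np.float64(0.5681637568431395))
(array([5.85477877e+02, 2.36753132e+02, 1.29808030e-01]), np.float64(0.11418901980446228))
(array([5.85256976e+02, 2.38352985e+02, 4.28245027e-02]), np.float64(0.42762339278307754))
wedge head top [[ 540.56387446 -379.00490601  118.        ]
 [ 517.1032776  -384.02617482  118.        ]
 [ 507.16423102 -342.64464768  118.        ]
 [ 531.32873841 -337.15853291  118.        ]] [23.99193085 42.55837679 24.77944456]
foot [[ 536.62198843 -320.9277652    10.        ]
 [ 552.3333986  -387.65301987   10.        ]
 [ 482.59909563 -334.61804777   10.        ]]
wedge head side [[ 528.92427484 -336.09119357  118.        ]
 [ 540.19369109 -377.42602722  118.        ]
 [ 515.94954249 -383.84259784  118.        ]
 [ 507.41876635 -342.44114872  118.        ]]
foot [[ 482.66859654 -335.81143826   10.        ]
 [ 501.56176681 -400.29377777    5.        ]
 [ 554.06110177 -387.16427986    5.        ]]
```

```bash
cat >> h.py <<'E'
from scipy.spatial.transform import Rotation as Rn
def goal_R(deg):
    a=np.radians(deg); x=np.array([np.cos(a),np.sin(a),0]); z=np.array([0,0,-1.]); y=np.cross(z,x); return np.c_[x,y,z]
def plan(pos,deg,pr=True):
    """deg: world heading of tool x axis; returns units for servo"""
    s=r.get_state(); R=Rn.from_rotvec(s['tool_rot']).as_matrix(); p=s['tcp_pos']
    d=R.T@(np.array(pos)-p)/50; w=np.degrees(Rn.from_matrix(R.T@goal_R(deg)).as_rotvec())
    if pr: print('t',round(s['time_s'],2),'tcp',np.round(p,1),'head',round(np.degrees(np.arctan2(R[1,0],R[0,0])),2),'tilt',round(np.degrees(np.arccos(-R[2,2])),2),'F',np.round(s['ft_force'],1),'w',round(s['width']*94,1)); print('delta',np.round(d,3).tolist(),np.round(w,2).tolist())
    return d,w
E
python3 -c "
from h import *
plan((289,-582,300),-80)
plan((498,15,240),-80)"
```

```text
t 1.05 tcp [ 289.6 -581.9  227.5] head -63.55 tilt 0.0 F [-0.1 -0.1 -1.3] w 94.4
delta [-0.004, 0.012, -1.451] [-0.0, 0.0, 16.45]
t 1.05 tcp [ 289.6 -581.9  227.5] head -63.55 tilt 0.0 F [-0.1 -0.1 -1.3] w 94.4
delta [-8.832, -9.049, -0.25] [-0.0, 0.0, 16.45]
```

servo_tool(deltas=[[94, -0.7, -0.7, -0.1, 0, 0, 2], [94, -1.6, -1.6, -0.25, 0, 0, 4], [94, -2.5, -2.5, -0.25, 0, 0, 6], [94, -3.4, -3.4, -0.25, 0, 0, 8], [94, -4.2, -4.3, -0.25, 0, 0, 10], [94, -5.0, -5.1, -0.25, 0, 0, 12], [94, -5.8, -5.9, -0.25, 0, 0, 14], [94, -6.6, -6.7, -0.25, 0, 0, 16], [94, -7.4, -7.5, -0.25, 0, 0, 16.4], [94, -8.1, -8.3, -0.25, 0, 0, 16.4]])

```text
time_s: 2.05
tcp_pos: [453.3, -108.3, 240.4]
tool_rot: [-2.407, 2.018, -0.001]
ft_force: [1.2, -0.4, 0.3]
width: 0.998
```

```bash
python3 -c "
from h import *
plan((498,15,240),-80)"
```

```text
t 2.05 tcp [ 453.3 -108.3  240.4] head -79.96 tilt 0.06 F [ 1.2 -0.4  0.3] w 93.8
delta [-2.273, -1.311, 0.008] [-0.05, -0.02, 0.04]
```

servo_tool(deltas=[[94, -0.8, -0.5, 0, 0, 0, 0], [94, -1.6, -1.0, 0, 0, 0, 0], [94, -2.2, -1.3, 0, 0, 0, 0], [94, -2.27, -1.31, 0, 0, 0, 0], [94, -2.27, -1.31, 0, 0, 0, 0]])

```text
time_s: 2.55
tcp_pos: [497.9, 15.6, 240.3]
tool_rot: [-2.41, 2.016, -0.001]
ft_force: [-0.3, -0.3, -0.4]
width: 0.998
```

```bash
python3 -c "
from h import *
plan((540,225,240),-82)
c=r.capture('wrist'); save(c,'w1')"
```

```text
t 2.55 tcp [497.9  15.6 240.3] head -79.83 tilt 0.04 F [-0.3 -0.3 -0.4] w 93.8
delta [-3.973, -1.569, 0.005] [-0.03, -0.03, 2.17]
```

View pics/w1.png

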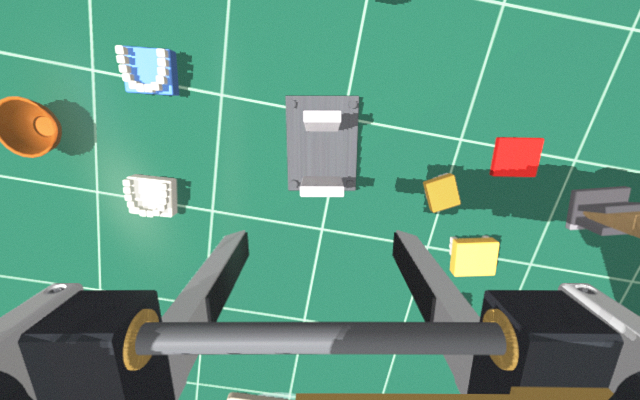

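```bash
cat > zm.py <<'E'
import sys; from h import *
n=sys.argv[1]; x,y,w,h=map(int,sys.argv[2:6]); c=load(n); s=min(800/w,600/h)
im=cv2.cvtColor(c['color'],cv2.COLOR_RGB2BGR)[y:y+h,x:x+w]
cv2.imwrite(f'pics/{n}_{sys.argv[6]}.png',cv2.resize(im,None,fx=s,fy=s,interpolation=cv2.INTER_CUBIC)); print(s)
E
python3 zm.py w1 275 85 100 75 a;python3 zm.py w1 275 85 100 125 b; python3 zm.py w1 105 30 100 75 c
```

```text
8.0
4.8
8.0
```

View pics/w1_b.png

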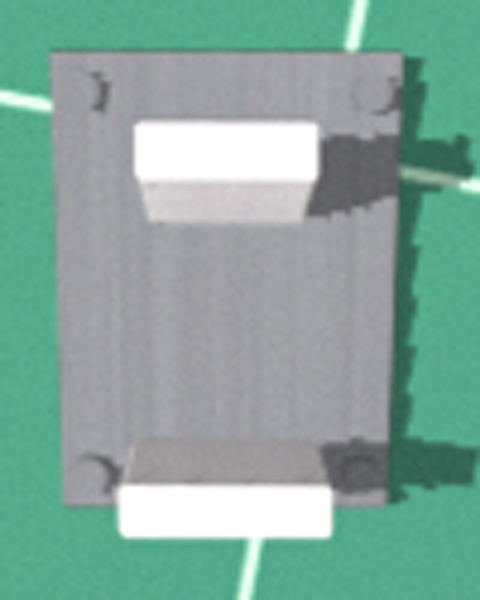

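View pics/w1_c.png

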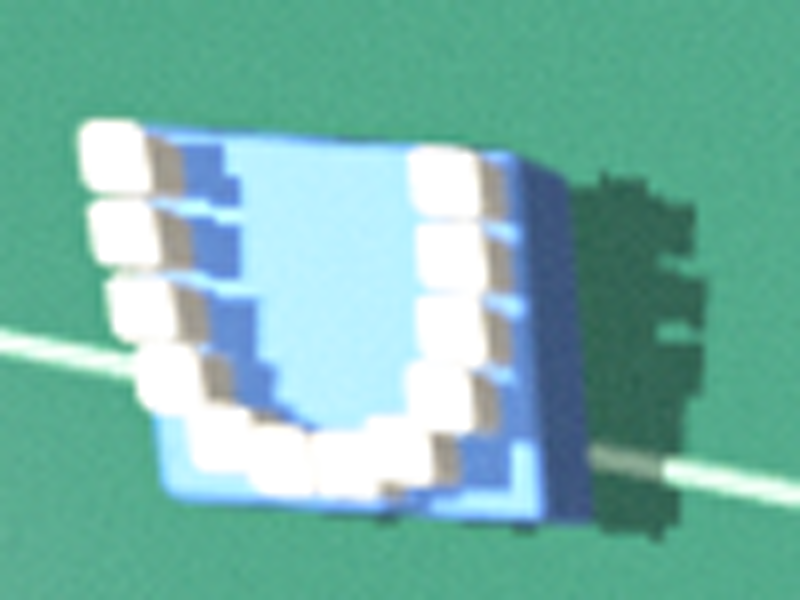

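```bash
cat >> h.py <<'E'
from scipy.optimize import least_squares
def ptfit(c,uv,P,p0,z=0):
    P=np.array(P,float); uv=np.array(uv,float)
    f=lambda p:(proj(c,tr(P,p[0],p[1],p[2],z+(p[3] if len(p)>3 else 0)))-uv).ravel()
    o=least_squares(f,p0,x_scale=[10,10,.1]+[10]*(len(p0)-3)); return o.x,np.round(o.fun.reshape(-1,2),1)
E
python3 - <<'E'
from h import *
c=load('w1')
uv=np.array([(51,52),(404,52),(388,505),(62,503),(123,484),(330,484),(136,180),(318,180),(149,222),(303,222)])/4.8+[275,85]-.4
P=[(60,45,10),(60,-45,10),(-60,-45,10),(-60,45,10),(-40,25,66),(-40,-25,66),(31,20,66),(31,-20,66),(17,20,10),(17,-20,10)]
print(ptfit(c,uv,P,(537,20,.17))); print(ptfit(c,uv,P,(537,20,.17,0)))
t=load('top0'); print(proj(t,tr(np.array(P,float),537,20,.175))) 
uvt=np.array([(43,72),(188,43),(222,238),(78,264)])/4+[280,170]-.375
print(ptfit(t,uvt,[P[0],P[1],P[2],P[3]],(537,20,.17)))
# blue: slab top corners z=18
uv=np.array([(518,155),(546,520),(165,500),(570,180),(592,522)])/8+[105,30]-.44
print(ptfit(c,uv,[(25,-28,18),(-25,-28,18),(-25,28,18),(25,-28,0),(-25,-28,0)],(586,237,.13)))
E
```

```text
(array([5.37817038e+02, 2.10149782e+01, 1.75219972e-01]), array([[-0.4, -0.7],
       [ 0.1, -0.5],
       [-0.1,  0.6],
       [ 0.1,  0.9],
       [-0.5,  0.6],
       [ 0.5,  0.7],
       [ 0.3, -0.8],
       [-0. , -0.7],
       [ 0.1,  0.2],
       [-0.1,  0.3]]))
(array([ 5.37410084e+02,  2.09168807e+01,  1.75216457e-01, -4.14170221e+00]), array([[-0. , -0.2],
       [-0.3,  0. ],
       [-0.5,  0.1],
       [ 0.5,  0.4],
       [-0.3,  0. ],
       [ 0.2,  0.1],
       [ 0.6, -0.6],
       [-0.3, -0.5],
       [ 0.3,  0.3],
       [-0.3,  0.4]]))
[[289.94101297 186.88347318]
 [326.6282298  180.27066562]
 [335.74728083 229.2508083 ]
 [298.58149543 236.07005764]
 [304.43397447 225.56812149]
 [326.41541121 221.54816992]
 [301.10006784 194.14409425]
 [318.54232639 190.98982861]
 [303.25529226 202.49903707]
 [319.64497928 199.52598111]]
(array([5.36849256e+02, 1.97908533e+01, 1.76244644e-01]), array([[-0.4, -0.7],
       [ 0.1, -0.1],
       [ 0.7,  0.2],
       [-0.4,  0.5]]))
(array([5.86100569e+02, 2.36175362e+02, 1.20665700e-01]), array([[-0.5, -0.5],
       [-0.1,  0.5],
       [-0.7, -0.1],
       [ 0.3, -0.7],
       [ 1. ,  0.9]]))
```

```bash
python3 -c "
from h import *
plan((586,236.5,120),-82.8)"
```

```text
t 2.6 tcp [497.6  14.1 240.3] head -79.97 tilt 0.06 F [ 0.4 -0.8 -0.4] w 93.8
delta [-4.074, -2.515, 2.403] [-0.01, -0.06, 2.83]
```

servo_tool(deltas=[[94, -0.8, -0.5, 0, 0, 0, 1], [94, -1.6, -1.0, 0.3, 0, 0, 2], [94, -2.4, -1.5, 0.8, 0, 0, 2.8], [94, -3.1, -2.0, 1.4, 0, 0, 2.8], [94, -3.7, -2.4, 2.0, 0, 0, 2.8], [94, -4.07, -2.5, 2.4, 0, 0, 2.8], [94, -4.07, -2.5, 2.4, 0, 0, 2.8], [94, -4.07, -2.5, 2.4, 0, 0, 2.8]])

```text
time_s: 3.4
tcp_pos: [585.5, 233.4, 120.0]
tool_rot: [2.353, -2.078, 0.003]
ft_force: [0.3, -1.3, 0.8]
width: 0.999
```

```bash
python3 -c "
from h import *
plan((586,236.5,26),-82.8)
c=r.capture('wrist'); save(c,'w2')
plan((586,236.5,26),-82.8)"
```

```text
t 3.4 tcp [585.5 233.4 120. ] head -82.89 tilt 0.19 F [ 0.3 -1.3  0.8] w 93.9
delta [-0.066, -0.018, 1.88] [0.04, -0.18, -0.09]
t 3.45 tcp [586.3 232.9 121. ] head -82.96 tilt 0.18 F [-0.3  0.1  0.4] w 93.9
delta [-0.077, -0.002, 1.9] [-0.06, -0.17, -0.16]
```

View pics/w2.png

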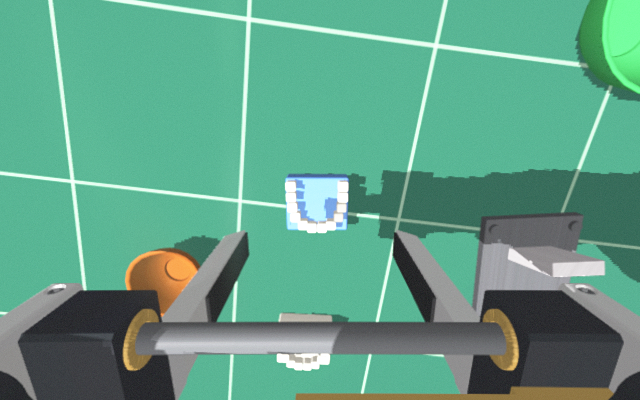

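```bash
python3 zm.py w2 270 165 100 75 a
```

```text
8.0
```

View pics/w2_a.png

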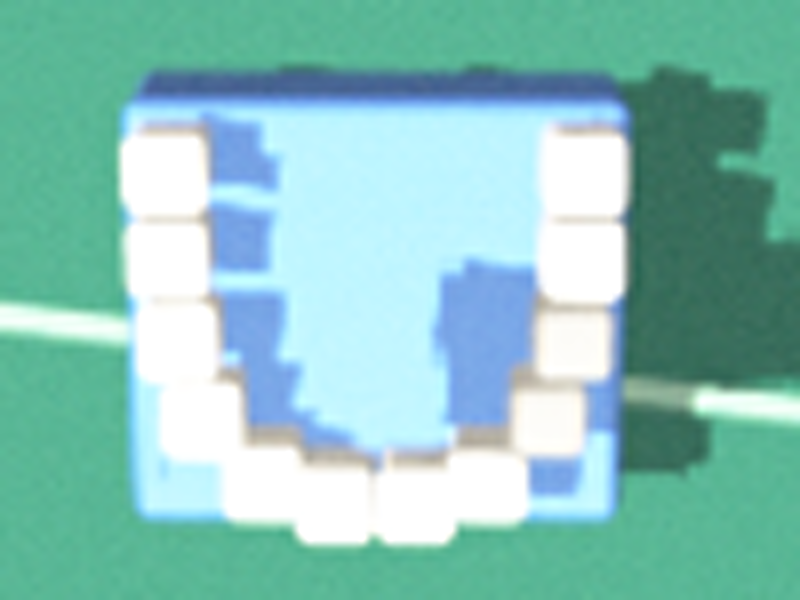

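Run:
```python
from h import *
c=load('w2')
uv=np.array([(124,101),(629,101),(616,521),(138,521),(147,74),(610,76)])/8+[270,165]-.44
P=[(25,28,18),(25,-28,18),(-25,-28,18),(-25,28,18),(25,28,0),(25,-28,0)]
print(ptfit(c,uv,P,(586,237,.13))); print(ptfit(c,uv,P,(586,237,.13,0)))
plan((586,237,26),-82.8)
```

```text
(array([5.86336074e+02, 2.36631899e+02, 1.21616910e-01]), array([[-0.3,  0.2],
       [ 0.4,  0.3],
       [ 0.4,  0.6],
       [-0.4,  0.5],
       [-1.1, -0.7],
       [ 0.9, -0.8]]))
(array([ 5.85067034e+02,  2.36514918e+02,  1.21597970e-01, -4.66460328e+00]), array([[ 0.3,  0.4],
       [-0.2,  0.5],
       [-0.1, -0. ],
       [ 0.2, -0.1],
       [-0.6, -0.4],
       [ 0.4, -0.5]]))
t 3.45 tcp [586.3 232.9 121. ] head -82.96 tilt 0.18 F [-0.3  0.1  0.4] w 93.9
delta [-0.087, -0.003, 1.9] [-0.06, -0.17, -0.16]
```

servo_tool(deltas=[[94, -0.08, 0, 0.4, 0, -0.1, 0], [94, -0.08, 0, 0.9, 0, -0.1, 0], [94, -0.08, 0, 1.4, 0, -0.1, 0], [94, -0.08, 0, 1.7, 0, -0.1, 0], [94, -0.08, 0, 1.86, 0, -0.1, 0], [94, -0.08, 0, 1.88, 0, -0.1, 0], [94, -0.08, 0, 1.88, 0, -0.1, 0]], newtons=25)

```text
time_s: 4.15
tcp_pos: [586.7, 236.5, 28.0]
tool_rot: [-2.352, 2.081, -0.004]
ft_force: [0.8, -0.5, 0.2]
width: 1.0
```

```bash
python3 -c "
from h import *
plan((586,237,26),-83)"
```

```text
t 4.15 tcp [586.7 236.5  28. ] head -82.99 tilt 0.16 F [ 0.8 -0.5  0.2] w 94.0
delta [-0.012, 0.013, 0.04] [-0.15, -0.05, 0.01]
```

Close the fingers.

servo_tool(deltas=[[50, 0, 0, 0.03, 0, 0, 0], [50, 0, 0, 0.03, 0, 0, 0], [50, 0, 0, 0.03, 0, 0, 0], [50, 0, 0, 0.03, 0, 0, 0], [50, 0, 0, 0.03, 0, 0, 0], [50, 0, 0, 0.03, 0, 0, 0], [50, 0, 0, 0.03, 0, 0, 0], [50, 0, 0, 0.03, 0, 0, 0]], newtons=25)

```text
time_s: 4.95
tcp_pos: [586.7, 236.5, 26.6]
tool_rot: [-2.352, 2.081, -0.004]
ft_force: [0.3, 0.5, 0.7]
width: 0.593
```

servo_tool(deltas=[[50, 0, 0, -0.5, 0, 0, 0], [50, 0, 0, -1.2, 0, 0, 0], [50, 0, 0, -2.0, 0, 0, 0], [50, 0, 0, -2.6, 0, 0, 0], [50, 0, 0, -2.8, 0, 0, 0], [50, 0, 0, -2.8, 0, 0, 0]])

```text
time_s: 5.55
tcp_pos: [587.0, 236.8, 167.5]
tool_rot: [-2.35, 2.079, -0.005]
ft_force: [1.2, 0.2, -1.1]
width: 0.59
```

```bash
python3 -c "
from h import *
plan((526.6,18.5,166),-79.95)"
```

```text
t 5.55 tcp [587.  236.8 167.5] head -82.99 tilt 0.28 F [ 1.2  0.2 -1.1] w 55.5
delta [4.186, 1.731, 0.023] [-0.28, -0.02, -3.04]
```

servo_tool(deltas=[[50, 0.5, 0.2, 0, 0, 0, -0.5], [50, 1.2, 0.5, 0, 0, 0, -1], [50, 2.0, 0.8, 0, 0, 0, -1.5], [50, 2.8, 1.1, 0, 0, 0, -2], [50, 3.5, 1.4, 0, 0, 0, -2.5], [50, 4.0, 1.65, 0, -0.1, 0, -3], [50, 4.18, 1.73, 0, -0.2, 0, -3], [50, 4.18, 1.73, 0, -0.2, 0, -3], [50, 4.18, 1.73, 0, -0.2, 0, -3]])

```text
time_s: 6.45
tcp_pos: [526.8, 20.5, 166.4]
tool_rot: [-2.407, 2.017, 0.0]
ft_force: [-0.1, 0.1, -1.1]
width: 0.587
```

```bash
python3 -c "
from h import *
plan((526.6,18.5,100),-79.95)
c=r.capture('wrist'); save(c,'w3')
for n in('side','top'): c=r.capture(n); save(c,n+'3')
plan((526.6,18.5,100),-79.95)"
```

```text
t 6.45 tcp [526.8  20.5 166.4] head -79.9 tilt 0.07 F [-0.1  0.1 -1.1] w 55.2
delta [0.041, 0.012, 1.328] [-0.05, 0.05, 0.05]
t 6.6 tcp [526.9  20.8 166.8] head -79.83 tilt 0.09 F [ 0.   0.9 -0.8] w 55.5
delta [0.045, 0.017, 1.337] [-0.08, 0.03, 0.12]
```

View pics/w3.png

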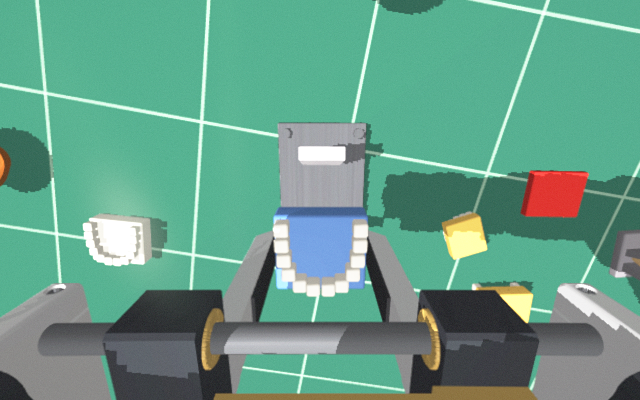

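```bash
python3 zm.py w3 260 115 120 90 a;  python3 zm.py w3 260 190 120 90 b
```

```text
6.666666666666667
6.666666666666667
```

View pics/w3_a.png

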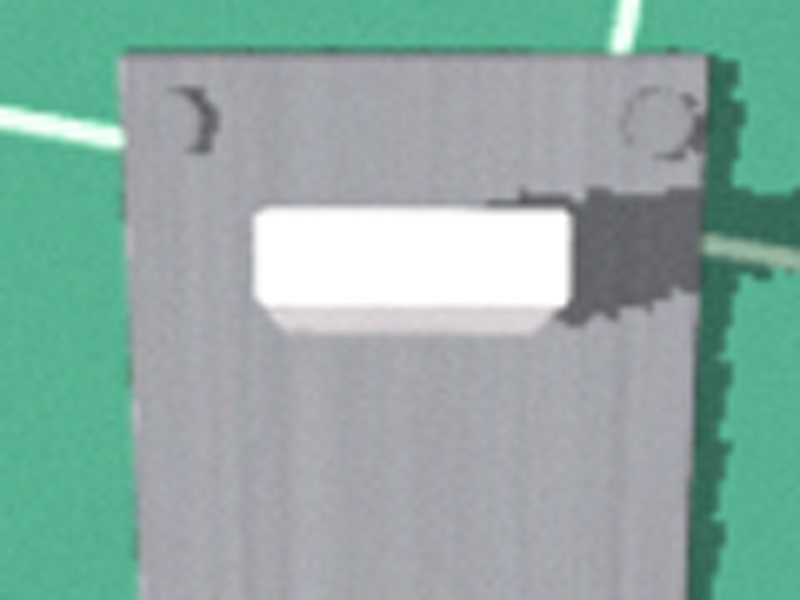

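View pics/w3_b.png

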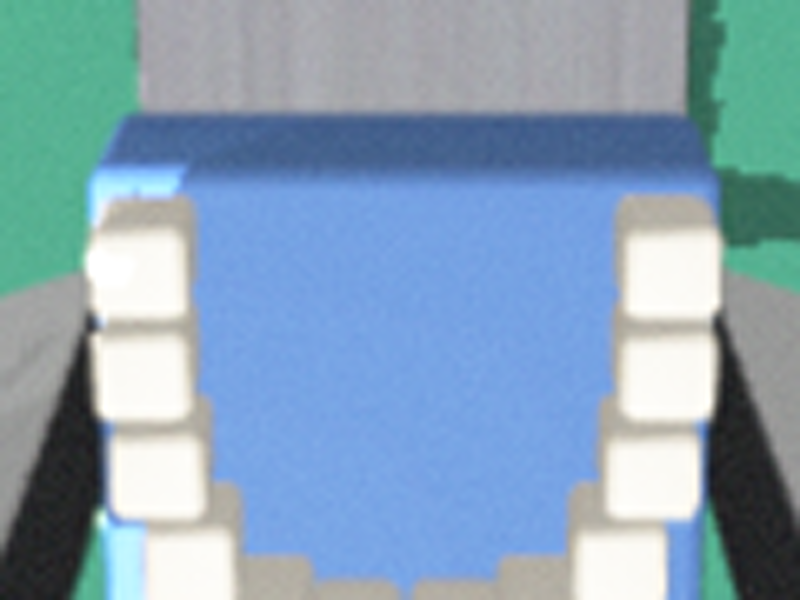

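Run:
```python
from h import *
c=load('w3')
k=6.6667
uv=np.array([(120,55),(708,55),(254,306),(573,306),(280,332),(546,332),(139,597),(687,597)][:6])/k+[260,115]-.4
P=[(60,45,10),(60,-45,10),(31,20,66),(31,-20,66),(17,20,10),(17,-20,10)]
print(ptfit(c,uv,P,(537,20,.17))); print(ptfit(c,uv,P,(537,20,.17,0)))
uv=np.array([(92,170),(718,170),(128,113),(692,113)])/k+[260,190]-.4
P=[(25,28,18),(25,-28,18),(25,28,0),(25,-28,0)]
z=166.6-26.6
print(ptfit(c,uv,P,(527,20,.17),z)); print(ptfit(c,uv,P,(527,20,.17,0),z))
# same height-free: cast with base known z
```

```text
(array([5.37519826e+02, 2.14472495e+01, 1.75615256e-01]), array([[-0.6, -0.3],
       [ 0.4, -0.2],
       [ 0.8, -0.2],
       [-0.5, -0.2],
       [ 0.9,  0.5],
       [-1. ,  0.5]]))
(array([ 5.37510698e+02,  2.14452993e+01,  1.75615507e-01, -7.43913081e-02]), array([[-0.6, -0.3],
       [ 0.4, -0.2],
       [ 0.8, -0.2],
       [-0.5, -0.2],
       [ 0.9,  0.5],
       [-1. ,  0.5]]))
(array([5.26169274e+02, 2.03948936e+01, 1.76513316e-01]), array([[-0.8,  0.5],
       [ 1.5,  0.5],
       [-1.9, -0.5],
       [ 1.1, -0.5]]))
(array([ 5.24436455e+02,  2.00791905e+01,  1.76523637e-01, -5.25567099e+00]), array([[ 0.7,  0.3],
       [ 0.1,  0.3],
       [-0.7, -0.4],
       [-0.1, -0.4]]))
```

```bash
python3 -c "
from h import *
plan((527.2,19.3,37.5),-79.95)"
```

```text
t 6.6 tcp [526.9  20.8 166.8] head -79.83 tilt 0.09 F [ 0.   0.9 -0.8] w 55.5
delta [0.032, 0.004, 2.587] [-0.08, 0.03, 0.12]
```

servo_tool(deltas=[[50, 0.03, 0, 0.4, 0, 0, 0.1], [50, 0.03, 0, 0.9, 0, 0, 0.1], [50, 0.03, 0, 1.4, 0, 0, 0.1], [50, 0.03, 0, 1.8, 0, 0, 0.1], [50, 0.03, 0, 2.1, 0, 0, 0.1], [50, 0.03, 0, 2.35, 0, 0, 0.1], [50, 0.03, 0, 2.5, 0, 0, 0.1], [50, 0.03, 0, 2.55, 0, 0, 0.1], [50, 0.03, 0, 2.55, 0, 0, 0.1]])

```text
time_s: 7.5
tcp_pos: [527.6, 19.7, 39.4]
tool_rot: [-2.407, 2.016, -0.001]
ft_force: [0.4, -0.2, -1.5]
width: 0.592
```

```bash
python3 -c "
from h import *
plan((527.2,19.3,36.6),-79.95)
plan((527.2,19.3,36.6),-79.95)"
```

```text
t 7.5 tcp [527.6  19.7  39.4] head -79.91 tilt 0.1 F [ 0.4 -0.2 -1.5] w 55.7
delta [0.006, 0.009, 0.055] [-0.1, 0.03, 0.04]
t 7.5 tcp [527.6  19.7  39.4] head -79.91 tilt 0.1 F [ 0.4 -0.2 -1.5] w 55.7
delta [0.006, 0.009, 0.055] [-0.1, 0.03, 0.04]
```

servo_tool(deltas=[[50, 0, 0, 0.02, 0, 0, 0], [50, 0, 0, 0.04, 0, 0, 0], [50, 0, 0, 0.05, 0, 0, 0], [50, 0, 0, 0.05, 0, 0, 0]])

```text
time_s: 7.9
tcp_pos: [527.7, 19.7, 37.1]
tool_rot: [-2.407, 2.016, -0.001]
ft_force: [0.1, 0.5, -0.9]
width: 0.591
```

servo_tool(deltas=[[50, 0, 0, 0.01, 0, 0, 0], [50, 0, 0, 0.02, 0, 0, 0], [50, 0, 0, 0.02, 0, 0, 0]])

```text
time_s: 8.2
tcp_pos: [527.9, 19.6, 36.6]
tool_rot: [-2.406, 2.016, -0.002]
ft_force: [-1.6, 1.2, 4.2]
width: 0.598
```

Touching down (+4 N). Release.

servo_tool(deltas=[[62, 0, 0, 0, 0, 0, 0], [70, 0, 0, 0, 0, 0, 0], [76, 0, 0, 0, 0, 0, 0], [76, 0, 0, 0, 0, 0, 0], [76, 0, 0, -0.4, 0, 0, 0], [76, 0, 0, -1, 0, 0, 0], [80, 0, 0, -1.8, 0, 0, 0], [80, 0, 0, -2.5, 0, 0, 0], [80, 0, 0, -2.6, 0, 0, 0], [80, 0, 0, -2.6, 0, 0, 0]])

```text
time_s: 9.2
tcp_pos: [528.1, 19.6, 167.4]
tool_rot: [-2.405, 2.015, -0.004]
ft_force: [0.4, -0.3, -0.8]
width: 0.849
```

```bash
python3 -c "
from h import *
plan((527,-100,166),-79.95)
c=r.capture('wrist'); save(c,'w4')
c=r.capture('side'); save(c,'side4')
"; python3 zm.py w4 260 115 140 105 a;  python3 zm.py side4 285 145 80 60 b
```

```text
t 9.2 tcp [528.1  19.6 167.4] head -79.92 tilt 0.27 F [ 0.4 -0.3 -0.8] w 79.8
delta [2.351, 0.441, 0.026] [-0.27, 0.01, 0.03]
5.714285714285714
10.0
```

View pics/w4.png

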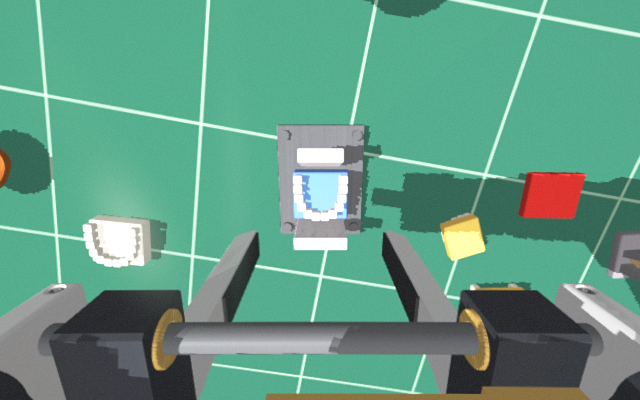

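View pics/side4_b.png

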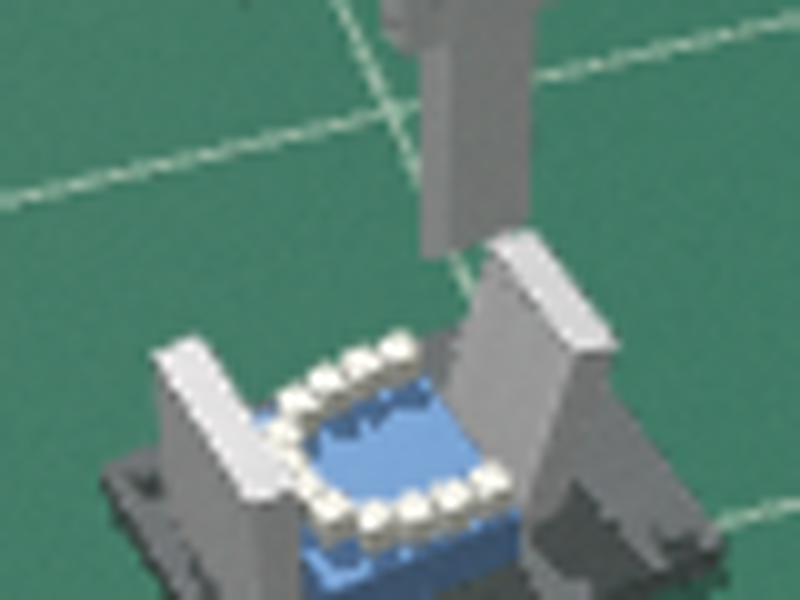

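View pics/w4_a.png

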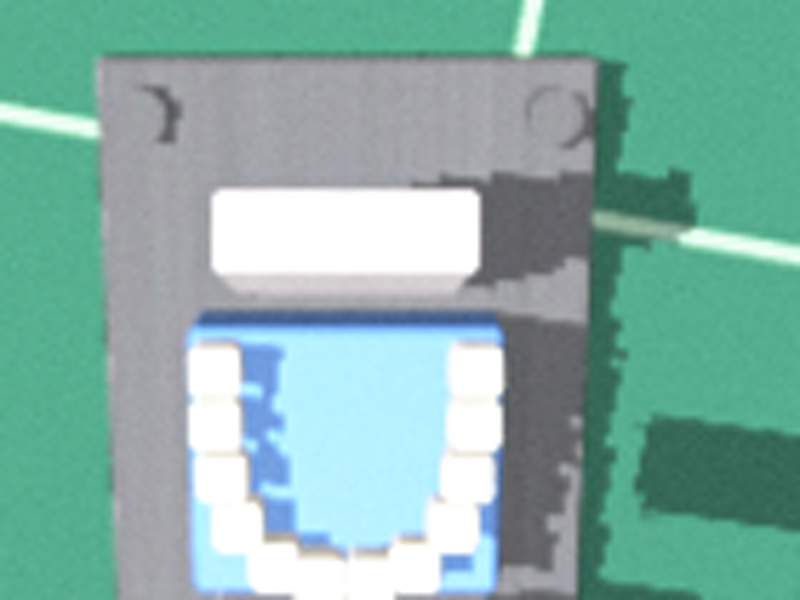

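Run:
```python
from h import *
c=load('w4'); k=5.7143
def rep(n,uvj,Pj,uvc,Pc,z):
    j,rs=ptfit(c,uvj,Pj,(537,20,.17)); print('jig',j,np.abs(rs).max())
    b,rs=ptfit(c,uvc,Pc,(526,20,.17),z); print(n,b,np.abs(rs).max())
    d=b[:2]-j[:2]; a=j[2]; print('in jig',d[0]*np.cos(a)+d[1]*np.sin(a),-d[0]*np.sin(a)+d[1]*np.cos(a),b[2]-a)
uv=np.array([(97,57),(598,57),(210,276),(481,276),(232,293),(460,293)])/k+[260,115]-.4
P=[(60,45,10),(60,-45,10),(31,20,66),(31,-20,66),(17,20,10),(17,-20,10)]
uvc=np.array([(187,325),(504,325),(497,592),(192,592)])/k+[260,115]-.4
Pc=[(25,28,18),(25,-28,18),(-25,-28,18),(-25,28,18)]
rep('blue',uv,P,uvc,Pc,10)
```

```text
jig [5.37218822e+02 2.14881036e+01 1.74436864e-01] 1.0
blue [5.27875445e+02 1.99995198e+01 1.74327394e-01] 0.3
in jig -9.459934405289658 0.15558272278352336 -0.00010946972020053902
```

```bash
python3 -c "
from h import *
plan((565,-230,140),-81.1)"
```

```text
t 9.3 tcp [526.7  19.5 165.5] head -79.92 tilt 0.04 F [-0.7 -0.3  0.3] w 79.9
delta [5.047, 0.119, 0.506] [-0.02, 0.04, 1.18]
```

servo_tool(deltas=[[84, 0.5, 0, 0, 0, 0, 0.5], [84, 1.3, 0, 0, 0, 0, 1.2], [84, 2.2, 0.05, 0, 0, 0, 1.2], [84, 3.1, 0.1, 0.1, 0, 0, 1.2], [84, 3.9, 0.12, 0.2, 0, 0, 1.2], [84, 4.6, 0.12, 0.4, 0, 0, 1.2], [84, 5.0, 0.12, 0.5, 0, 0, 1.2], [84, 5.05, 0.12, 0.5, 0, 0, 1.2], [84, 5.05, 0.12, 0.5, 0, 0, 1.2]])

```text
time_s: 10.2
tcp_pos: [564.0, -229.4, 138.7]
tool_rot: [-2.386, 2.043, 0.006]
ft_force: [0.5, 0.0, -0.0]
width: 0.892
```

```bash
python3 -c "
from h import *
plan((565,-230,140),-81.1)
c=r.capture('wrist'); save(c,'w5')"; python3 zm.py w5 250 150 140 105 a
```

```text
t 10.2 tcp [ 564.  -229.4  138.7] head -81.15 tilt 0.2 F [ 0.5  0.  -0. ] w 83.8
delta [0.014, -0.019, -0.026] [0.12, 0.16, -0.05]
5.714285714285714
```

View pics/w5.png

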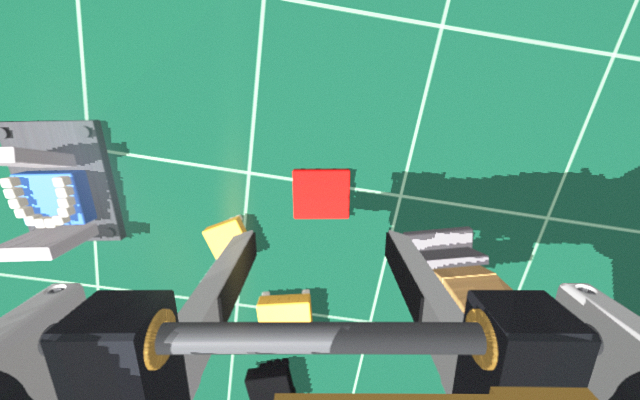

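View pics/w5_a.png

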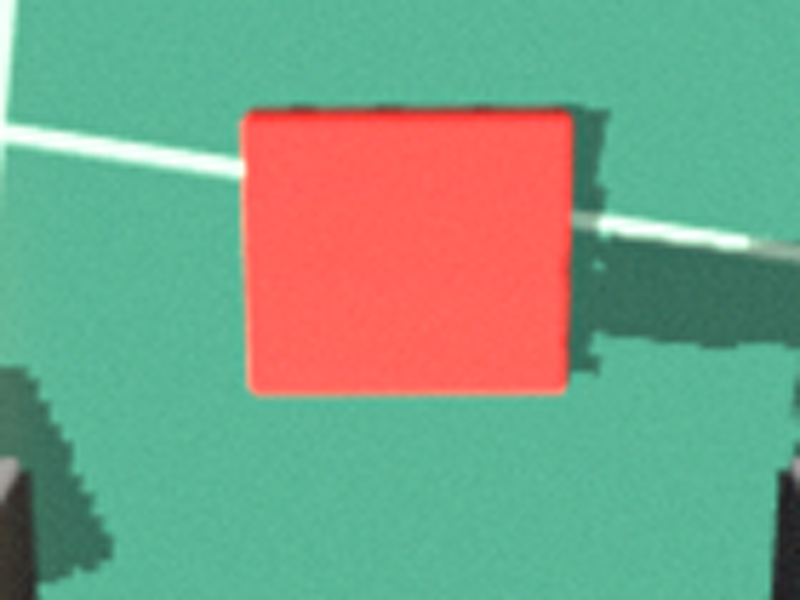

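Run:
```python
from h import *
c=load('w5'); k=5.7143
uvc=np.array([(242,112),(573,112),(567,395),(250,395)])/k+[250,150]-.4
Pc=[(25,28,10),(25,-28,10),(-25,-28,10),(-25,28,10)]
print(ptfit(c,uvc,Pc,(565,-230,.15))); print(ptfit(c,uvc,Pc,(565,-230,.15,0)))
plan((565,-230,24),-81.1)
```

```text
(array([ 5.66772298e+02, -2.29185479e+02,  1.57010810e-01]), array([[-0.1,  0.4],
       [ 0.2,  0.3],
       [-0. , -0.4],
       [-0.1, -0.3]]))
(array([ 5.67064084e+02, -2.29139620e+02,  1.57010836e-01,  1.07890476e+00]), array([[-0.2,  0.3],
       [ 0.3,  0.2],
       [ 0.1, -0.3],
       [-0.2, -0.2]]))
t 10.25 tcp [ 564.5 -228.3  139.3] head -81.05 tilt 0.18 F [0.7 0.4 0.6] w 83.7
delta [0.042, -0.008, 2.306] [0.07, 0.16, 0.05]
```

```bash
python3 -c "
from h import *
plan((566.5,-229.2,24.5),-81.0)"
```

```text
t 10.25 tcp [ 564.5 -228.3  139.3] head -81.05 tilt 0.18 F [0.7 0.4 0.6] w 83.7
delta [0.031, -0.04, 2.296] [0.07, 0.16, -0.05]
```

servo_tool(deltas=[[84, 0.02, -0.04, 0.4, 0, 0.1, 0], [84, 0.02, -0.04, 0.9, 0, 0.1, 0], [84, 0.02, -0.04, 1.4, 0, 0.1, 0], [84, 0.02, -0.04, 1.8, 0, 0.1, 0], [84, 0.02, -0.04, 2.1, 0, 0.1, 0], [84, 0.02, -0.04, 2.2, 0, 0.1, 0], [84, 0.02, -0.04, 2.25, 0, 0.1, 0], [84, 0.02, -0.04, 2.27, 0, 0.1, 0], [84, 0.02, -0.04, 2.27, 0, 0.1, 0]])

```text
time_s: 11.15
tcp_pos: [567.0, -228.8, 26.5]
tool_rot: [-2.388, 2.041, 0.001]
ft_force: [0.3, 0.6, 1.4]
width: 0.895
```

```bash
python3 -c "
from h import *
plan((566.5,-229.2,24.5),-81.0)"
```

```text
t 11.15 tcp [ 567.  -228.8   26.5] head -81.04 tilt 0.03 F [0.3 0.6 1.4] w 84.2
delta [0.007, 0.011, 0.041] [-0.0, 0.03, -0.04]
```

servo_tool(deltas=[[84, 0, 0, 0.03, 0, 0, 0], [84, 0, 0, 0.05, 0, 0, 0], [50, 0, 0, 0.05, 0, 0, 0], [50, 0, 0, 0.05, 0, 0, 0], [50, 0, 0, 0.05, 0, 0, 0], [50, 0, 0, 0.05, 0, 0, 0], [50, 0, 0, 0.05, 0, 0, 0], [50, 0, 0, 0.05, 0, 0, 0], [50, 0, 0, 0.05, 0, 0, 0]], newtons=15)

```text
time_s: 12.05
tcp_pos: [567.0, -228.8, 24.1]
tool_rot: [-2.388, 2.041, 0.0]
ft_force: [0.8, -0.4, 0.3]
width: 0.593
```

```bash
python3 -c "
from h import *
plan((566.5,-229.2,166),-81.0)"
```

```text
t 12.05 tcp [ 567.  -228.8   24.1] head -81.04 tilt 0.03 F [ 0.8 -0.4  0.3] w 55.7
delta [0.005, 0.011, -2.839] [-0.0, 0.03, -0.04]
```

servo_tool(deltas=[[50, 0, 0, -0.4, 0, 0, 0], [50, 0, 0, -1.1, 0, 0, 0], [50, 0, 0, -1.9, 0, 0, 0], [50, 0, 0, -2.6, 0, 0, 0], [50, 0, 0, -2.8, 0, 0, 0], [50, 0, 0, -2.8, 0, 0, 0]])

```text
time_s: 12.65
tcp_pos: [567.9, -229.2, 165.6]
tool_rot: [-2.387, 2.04, -0.004]
ft_force: [0.4, -0.1, -0.4]
width: 0.594
```

```bash
python3 -c "
from h import *
plan((526.9,19.6,160),-80)"
```

```text
t 12.65 tcp [ 567.9 -229.2  165.6] head -81.04 tilt 0.18 F [ 0.4 -0.1 -0.4] w 55.8
delta [-5.043, 0.036, 0.106] [-0.17, -0.07, -1.04]
```

servo_tool(deltas=[[50, -0.5, 0, 0, 0, 0, -0.5], [50, -1.2, 0, 0, 0, 0, -1], [50, -2.1, 0, 0, 0, 0, -1], [50, -3.0, 0.02, 0.05, 0, 0, -1], [50, -3.9, 0.03, 0.1, 0, 0, -1], [50, -4.6, 0.03, 0.1, -0.1, 0, -1], [50, -5.0, 0.03, 0.1, -0.1, 0, -1], [50, -5.04, 0.03, 0.1, -0.1, 0, -1], [50, -5.04, 0.03, 0.1, -0.1, 0, -1]])

```text
time_s: 13.55
tcp_pos: [526.4, 19.0, 159.1]
tool_rot: [2.405, -2.018, 0.001]
ft_force: [0.2, -1.2, -0.5]
width: 0.596
```

```bash
python3 -c "
from h import *
plan((526.9,19.6,62.1),-80)
c=r.capture('wrist'); save(c,'w6')
plan((526.9,19.6,62.1),-80)"; python3 zm.py w6 240 115 160 120 a
```

```text
t 13.55 tcp [526.4  19.  159.1] head -80.01 tilt 0.12 F [ 0.2 -1.2 -0.5] w 56.1
delta [-0.013, -0.014, 1.94] [0.07, -0.09, -0.01]
t 13.6 tcp [526.8  18.  159.4] head -80.12 tilt 0.13 F [ 1.1 -0.1 -0.8] w 55.9
delta [-0.036, -0.009, 1.945] [0.04, -0.12, -0.12]
5.0
```

View pics/w6_a.png

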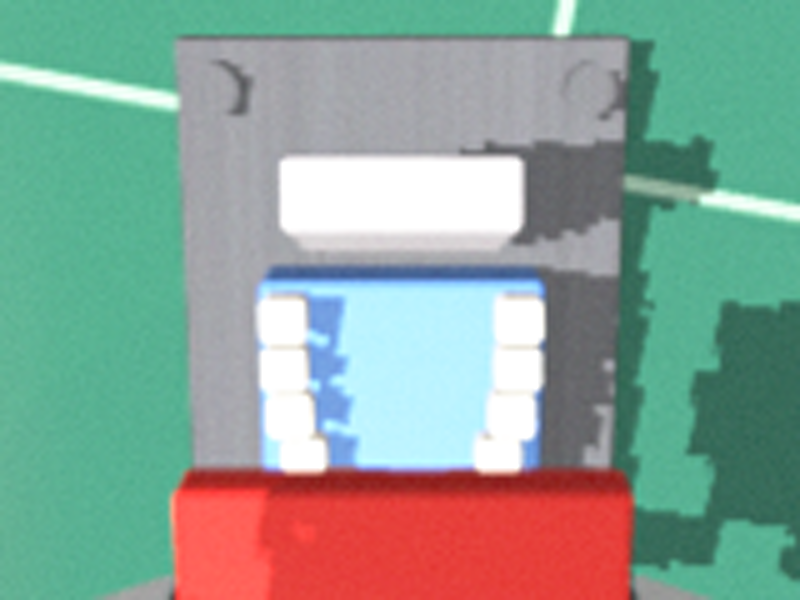

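servo_tool(deltas=[[50, -0.02, 0, 0.4, 0, 0, 0], [50, -0.02, 0, 0.9, 0, 0, 0], [50, -0.02, 0, 1.3, 0, 0, 0], [50, -0.02, 0, 1.6, 0, -0.1, 0], [50, -0.02, 0, 1.8, 0, -0.1, 0], [50, -0.02, 0, 1.88, 0, -0.1, 0], [50, -0.02, 0, 1.91, 0, -0.1, 0], [50, -0.02, 0, 1.91, 0, -0.1, 0]])

```text
time_s: 14.4
tcp_pos: [526.9, 18.3, 64.1]
tool_rot: [2.404, -2.022, 0.0]
ft_force: [-0.2, -0.3, 0.1]
width: 0.589
```

```bash
python3 -c "
from h import *
plan((526.9,19.6,62.1),-80)"
```

```text
t 14.4 tcp [526.9  18.3  64.1] head -80.15 tilt 0.03 F [-0.2 -0.3  0.1] w 55.4
delta [-0.025, -0.004, 0.041] [0.01, -0.03, -0.15]
```

servo_tool(deltas=[[50, -0.02, 0, 0.02, 0, 0, 0], [50, -0.02, 0, 0.03, 0, 0, 0], [50, -0.02, 0, 0.04, 0, 0, 0], [50, -0.02, 0, 0.04, 0, 0, 0]])

```text
time_s: 14.8
tcp_pos: [526.9, 19.4, 62.3]
tool_rot: [2.404, -2.022, 0.001]
ft_force: [-0.0, -0.5, -0.2]
width: 0.595
```

servo_tool(deltas=[[50, 0, 0, 0.01, 0, 0, 0], [50, 0, 0, 0.015, 0, 0, 0], [50, 0, 0, 0.015, 0, 0, 0]])

```text
time_s: 15.1
tcp_pos: [526.9, 19.4, 62.0]
tool_rot: [2.404, -2.022, 0.001]
ft_force: [-1.4, 0.2, 4.2]
width: 0.596
```

Contact (+4 N). Release and rise.

servo_tool(deltas=[[62, 0, 0, 0, 0, 0, 0], [70, 0, 0, 0, 0, 0, 0], [76, 0, 0, 0, 0, 0, 0], [76, 0, 0, 0, 0, 0, 0], [76, 0, 0, -0.4, 0, 0, 0], [76, 0, 0, -1, 0, 0, 0], [80, 0, 0, -1.7, 0, 0, 0], [80, 0, 0, -2.1, 0, 0, 0], [80, 0, 0, -2.1, 0, 0, 0], [80, 0, 0, -2.1, 0, 0, 0]])

```text
time_s: 16.1
tcp_pos: [526.8, 19.4, 167.0]
tool_rot: [-2.404, 2.022, -0.002]
ft_force: [0.0, -0.4, -0.4]
width: 0.847
```

```bash
python3 -c "
from h import *
c=r.capture('wrist'); save(c,'w7')
c=r.capture('side'); save(c,'side7')
plan((423.5,-213,166),-77.6)
"; python3 zm.py w7 250 115 140 105 a;  python3 zm.py side7 285 145 80 60 b
```

```text
t 16.2 tcp [526.   19.4 165.9] head -80.14 tilt 0.1 F [-0.3 -0.6  0.5] w 79.8
delta [4.229, 2.816, 0.004] [0.1, -0.02, -2.54]
5.714285714285714
10.0
```

View pics/w7_a.png

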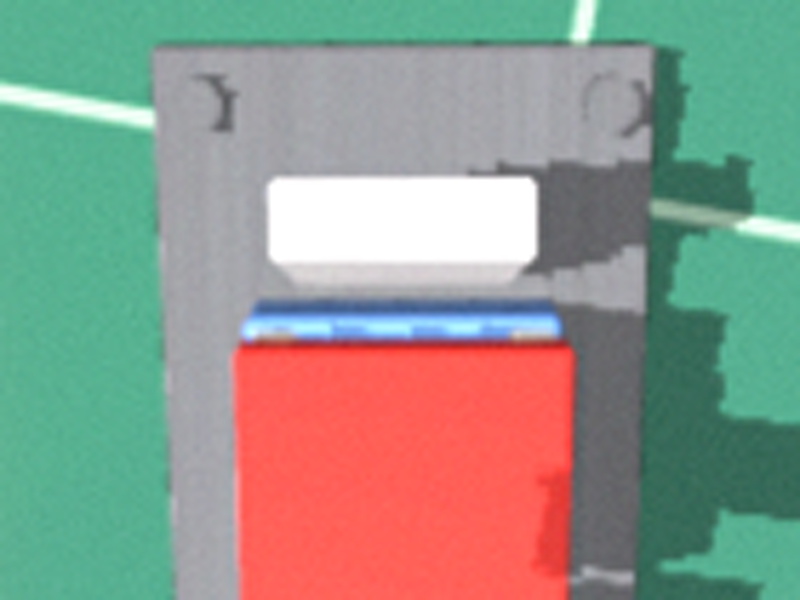

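View pics/side7_b.png

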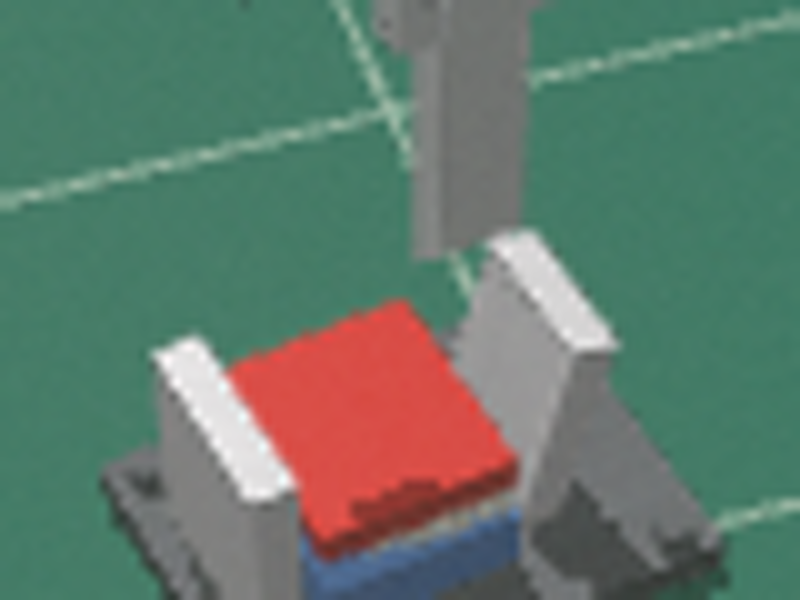

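```bash
python3 zm.py w7 275 165 100 75 c
cat >> h.py <<'E'
def rep(c,n,uvj,Pj,uvc,Pc,z):
    j,rs=ptfit(c,uvj,Pj,(537,20,.17)); print('jig',j,np.abs(rs).max())
    b,rs=ptfit(c,uvc,Pc,(526,20,.17),z); print(n,b,np.abs(rs).max())
    d=b[:2]-j[:2]; a=j[2]; print('in jig',d[0]*np.cos(a)+d[1]*np.sin(a),-d[0]*np.sin(a)+d[1]*np.cos(a),b[2]-a)
E
python3 - <<'E'
from h import *
c=load('w7'); k=5.7143
uv=np.array([(152,45),(653,45),(267,264),(539,264),(290,282),(516,282)])/k+[250,115]-.4
P=[(60,45,10),(60,-45,10),(31,20,66),(31,-20,66),(17,20,10),(17,-20,10)]
uvc=np.array([(235,346),(574,346)])/k+[250,115]-.4
rep(c,'red',uv,P,uvc,[(25,28,10),(25,-28,10)],38)
uvc=np.array([(243,320),(562,314)])/k+[250,115]-.4
rep(c,'blue',uv,P,uvc,[(25,28,18),(25,-28,18)],10)
E
```

```text
8.0
jig [5.37332134e+02 2.15295206e+01 1.72650734e-01] 0.8
red [5.26493080e+02 1.93982812e+01 1.72074309e-01] 0.3
in jig -11.04404315340739 -0.23746648062151987 -0.0005764252879513765
jig [5.37332134e+02 2.15295206e+01 1.72650734e-01] 0.8
blue [5.27392766e+02 1.94083980e+01 1.91180565e-01] 0.2
in jig -10.155994483919581 -0.3820610593536853 0.0185298306426932
```

View pics/w7_c.png

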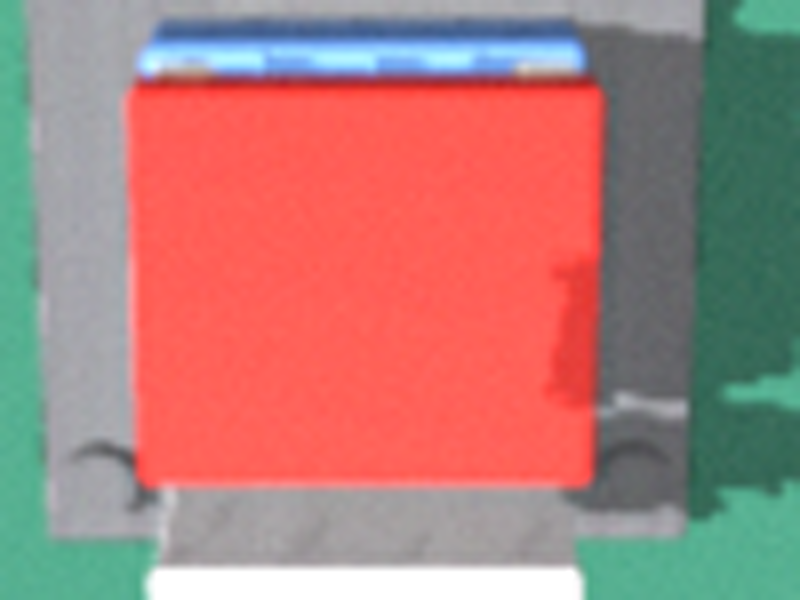

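servo_tool(deltas=[[84, 0.5, 0.3, 0, 0, 0, -0.5], [84, 1.2, 0.8, 0, 0, 0, -1.5], [84, 2.0, 1.3, 0, 0, 0, -2.5], [84, 2.7, 1.8, 0, 0, 0, -2.5], [84, 3.4, 2.3, 0.1, 0, 0, -2.5], [84, 4.0, 2.7, 0.3, 0, 0, -2.5], [84, 4.23, 2.81, 0.5, 0, 0, -2.5], [84, 4.23, 2.81, 0.5, 0, 0, -2.5], [84, 4.23, 2.81, 0.5, 0, 0, -2.5]])

```text
time_s: 17.1
tcp_pos: [424.2, -211.5, 140.5]
tool_rot: [2.448, -1.967, -0.004]
ft_force: [0.2, -0.3, 0.0]
width: 0.89
```

```bash
python3 -c "
from h import *
c=r.capture('wrist'); save(c,'w8')
plan((423.5,-213,140),-77.6)
"; python3 zm.py w8 250 150 140 105 a
```

```text
t 17.15 tcp [ 424.7 -211.1  140.9] head -77.48 tilt 0.1 F [-0.2  1.2 -0.1] w 83.9
delta [0.031, 0.031, 0.018] [0.09, 0.06, 0.12]
5.714285714285714
```

View pics/w8.png

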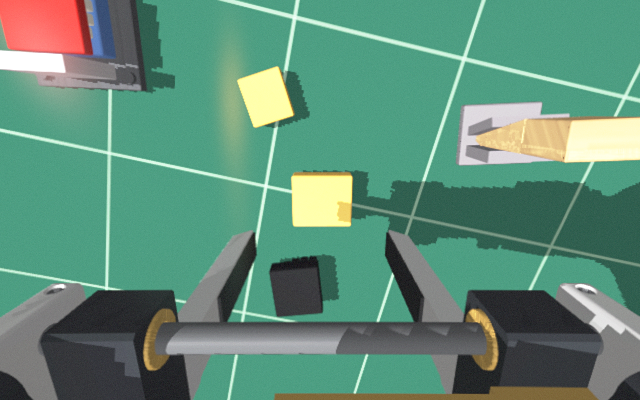

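View pics/w8_a.png

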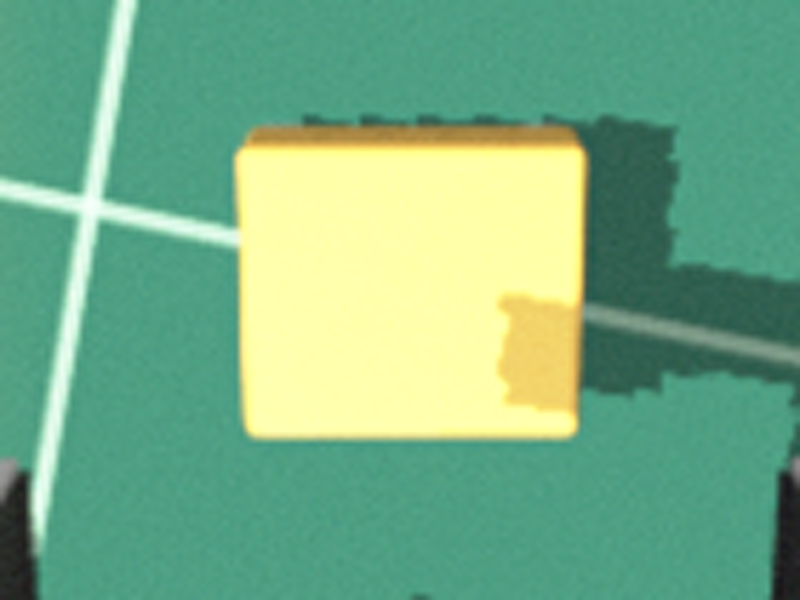

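```bash
python3 zm.py w8 450 90 190 90 w
python3 - <<'E'
from h import *
c=load('w8'); k=5.7143
uvc=np.array([(236,147),(587,147),(578,438),(245,438)])/k+[250,150]-.4
Pc=[(25,28,28),(25,-28,28),(-25,-28,28),(-25,28,28)]
print(ptfit(c,uvc,Pc,(423,-213,.2))); print(ptfit(c,uvc,Pc,(423,-213,.2,0)))
E
```

```text
4.2105263157894735
(array([ 4.25023157e+02, -2.12258117e+02,  2.18074664e-01]), array([[ 0. , -0.1],
       [ 0. , -0.1],
       [ 0. ,  0.1],
       [-0.1,  0.1]]))
(array([ 4.24887623e+02, -2.12289853e+02,  2.18074869e-01, -4.67759974e-01]), array([[ 0.1, -0. ],
       [-0. , -0. ],
       [-0. ,  0. ],
       [-0. ,  0. ]]))
```

View pics/w8_w.png

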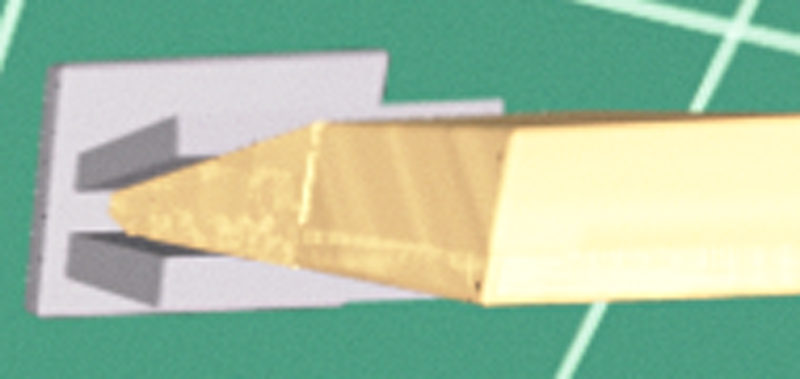

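```bash
python3 -c "
from h import *
plan((424.8,-212.3,29),-77.5)
"
```

```text
t 17.15 tcp [ 424.7 -211.1  140.9] head -77.48 tilt 0.1 F [-0.2  1.2 -0.1] w 83.9
delta [0.026, -0.001, 2.238] [0.09, 0.06, 0.02]
```

servo_tool(deltas=[[84, 0.02, 0, 0.4, 0, 0, 0], [84, 0.02, 0, 0.9, 0, 0, 0], [84, 0.02, 0, 1.4, 0, 0, 0], [84, 0.02, 0, 1.8, 0, 0, 0], [84, 0.02, 0, 2.05, 0, 0, 0], [84, 0.02, 0, 2.18, 0, 0, 0], [84, 0.02, 0, 2.22, 0, 0, 0], [84, 0.02, 0, 2.22, 0, 0, 0]])

```text
time_s: 17.95
tcp_pos: [425.2, -211.8, 30.3]
tool_rot: [2.451, -1.965, -0.002]
ft_force: [-0.3, 0.7, -0.5]
width: 0.893
```

servo_tool(deltas=[[50, 0, 0, 0, 0, 0, 0], [50, 0, 0, 0, 0, 0, 0], [50, 0, 0, 0, 0, 0, 0], [50, 0, 0, 0, 0, 0, 0], [50, 0, 0, 0, 0, 0, 0], [50, 0, 0, 0, 0, 0, 0], [50, 0, 0, 0, 0, 0, 0]], newtons=25)

```text
time_s: 18.65
tcp_pos: [425.4, -212.0, 30.5]
tool_rot: [2.451, -1.965, -0.001]
ft_force: [-0.4, -1.1, 6.1]
width: 0.593
```

```bash
python3 -c "
from h import *
plan((424.8,-212.3,170),-77.5)
"
```

```text
t 18.65 tcp [ 425.4 -212.    30.5] head -77.46 tilt 0.03 F [-0.4 -1.1  6.1] w 55.8
delta [0.002, 0.014, -2.789] [0.02, 0.02, 0.04]
```

servo_tool(deltas=[[50, 0, 0, -0.4, 0, 0, 0], [50, 0, 0, -1.1, 0, 0, 0], [50, 0, 0, -1.9, 0, 0, 0], [50, 0, 0, -2.6, 0, 0, 0], [50, 0, 0, -2.8, 0, 0, 0], [50, 0, 0, -2.8, 0, 0, 0]])

```text
time_s: 19.25
tcp_pos: [426.1, -212.3, 171.5]
tool_rot: [-2.45, 1.965, -0.003]
ft_force: [-0.4, 0.2, -1.6]
width: 0.596
```

```bash
python3 -c "
from h import *
plan((527,19.8,170),-80)
"
```

```text
t 19.25 tcp [ 426.1 -212.3  171.5] head -77.46 tilt 0.13 F [-0.4  0.2 -1.6] w 56.0
delta [-4.094, -2.978, 0.029] [-0.1, -0.07, 2.54]
```

servo_tool(deltas=[[50, -0.5, -0.3, 0, 0, 0, 0.5], [50, -1.2, -0.8, 0, 0, 0, 1.5], [50, -2.0, -1.4, 0, 0, 0, 2.5], [50, -2.7, -2.0, 0, 0, 0, 2.5], [50, -3.4, -2.5, 0, 0, 0, 2.5], [50, -3.9, -2.85, 0, -0.1, 0, 2.5], [50, -4.09, -2.97, 0, -0.1, 0, 2.5], [50, -4.09, -2.97, 0, -0.1, 0, 2.5], [50, -4.09, -2.97, 0, -0.1, 0, 2.5]])

```text
time_s: 20.15
tcp_pos: [525.3, 17.5, 170.4]
tool_rot: [2.403, -2.018, -0.0]
ft_force: [-0.3, 0.7, -0.7]
width: 0.591
```

```bash
python3 -c "
from h import *
plan((527,19.8,79),-80)
c=r.capture('wrist'); save(c,'w9')
c=r.capture('side'); save(c,'side9')
plan((527,19.8,79),-80)
"; python3 zm.py w9 240 115 160 120 a;  python3 zm.py side9 285 105 120 90 b
```

```text
t 20.15 tcp [525.3  17.5 170.4] head -80.06 tilt 0.22 F [-0.3  0.7 -0.7] w 55.6
delta [-0.043, -0.047, 1.827] [0.18, -0.13, -0.06]
t 20.25 tcp [525.7  17.  171. ] head -80.15 tilt 0.17 F [-0.2 -0.1 -0.6] w 55.7
delta [-0.055, -0.039, 1.84] [0.1, -0.13, -0.15]
5.0
6.666666666666667
```

View pics/w9_a.png

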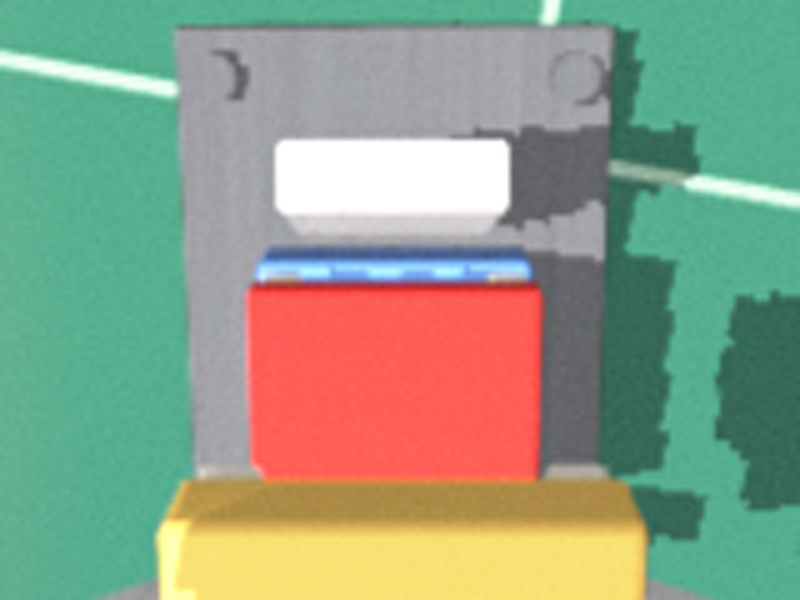

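View pics/side9_b.png

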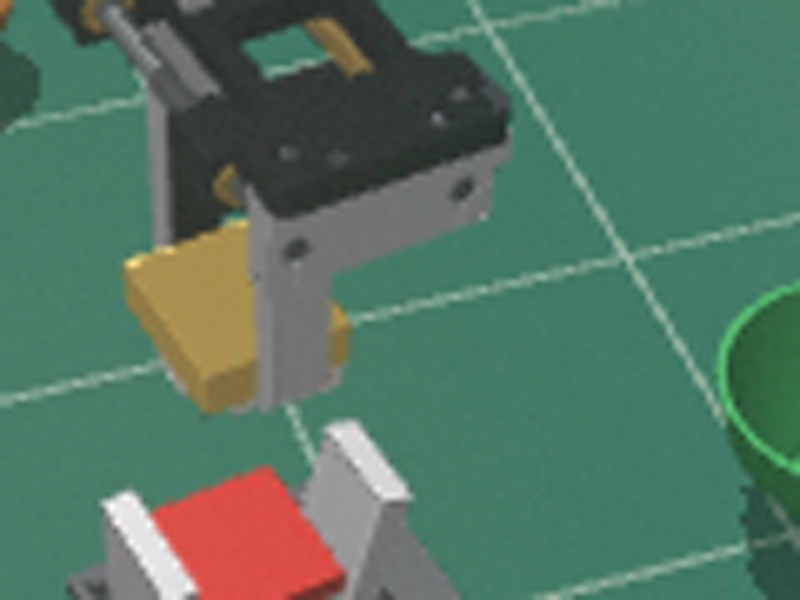

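servo_tool(deltas=[[50, -0.05, -0.04, 0.4, 0, -0.1, -0.1], [50, -0.05, -0.04, 0.9, 0, -0.1, -0.1], [50, -0.05, -0.04, 1.3, 0, -0.1, -0.1], [50, -0.05, -0.04, 1.55, 0, -0.1, -0.1], [50, -0.05, -0.04, 1.7, 0, -0.1, -0.1], [50, -0.05, -0.04, 1.78, 0, -0.1, -0.1], [50, -0.05, -0.04, 1.79, 0, -0.1, -0.1], [50, -0.05, -0.04, 1.79, 0, -0.1, -0.1]])

```text
time_s: 21.05
tcp_pos: [527.5, 19.6, 82.0]
tool_rot: [2.405, -2.02, 0.0]
ft_force: [0.2, -0.2, -2.1]
width: 0.59
```

```bash
python3 -c "
from h import *
plan((527,19.7,78.5),-80)
"
```

```text
t 21.05 tcp [527.5  19.6  82. ] head -80.06 tilt 0.05 F [ 0.2 -0.2 -2.1] w 55.5
delta [-0.005, 0.01, 0.071] [0.04, -0.04, -0.06]
```

servo_tool(deltas=[[50, 0, 0, 0.02, 0, 0, 0], [50, 0, 0, 0.04, 0, 0, 0], [50, 0, 0, 0.05, 0, 0, 0], [50, 0, 0, 0.06, 0, 0, 0], [50, 0, 0, 0.06, 0, 0, 0]])

```text
time_s: 21.55
tcp_pos: [527.5, 19.5, 79.0]
tool_rot: [2.405, -2.02, 0.0]
ft_force: [0.3, -0.8, -1.7]
width: 0.595
```

servo_tool(deltas=[[50, 0, 0, 0.01, 0, 0, 0], [50, 0, 0, 0.015, 0, 0, 0], [50, 0, 0, 0.02, 0, 0, 0]])

```text
time_s: 21.85
tcp_pos: [527.6, 19.6, 78.6]
tool_rot: [2.405, -2.02, 0.0]
ft_force: [-1.2, 0.2, 8.9]
width: 0.594
```

Contact. Release and rise.

servo_tool(deltas=[[62, 0, 0, -0.01, 0, 0, 0], [70, 0, 0, -0.01, 0, 0, 0], [76, 0, 0, -0.01, 0, 0, 0], [76, 0, 0, -0.01, 0, 0, 0], [76, 0, 0, -0.4, 0, 0, 0], [76, 0, 0, -1, 0, 0, 0], [80, 0, 0, -1.7, 0, 0, 0], [80, 0, 0, -1.8, 0, 0, 0], [80, 0, 0, -1.8, 0, 0, 0]])

```text
time_s: 22.75
tcp_pos: [528.3, 19.7, 169.4]
tool_rot: [-2.405, 2.02, -0.003]
ft_force: [-0.0, 0.2, -1.0]
width: 0.849
```

```bash
python3 -c "
from h import *
c=r.capture('wrist'); save(c,'w10')
c=r.capture('side'); save(c,'side10')
plan((480,-360,210),-76.7)
"; python3 zm.py w10 250 115 140 105 a;  python3 zm.py side10 285 145 80 60 b
```

```text
t 22.85 tcp [526.9  19.6 167.7] head -80.06 tilt 0.12 F [ 0.1 -0.2  0.4] w 79.8
delta [7.316, 2.236, -0.838] [0.12, -0.03, -3.36]
5.714285714285714
10.0
```

View pics/w10_a.png

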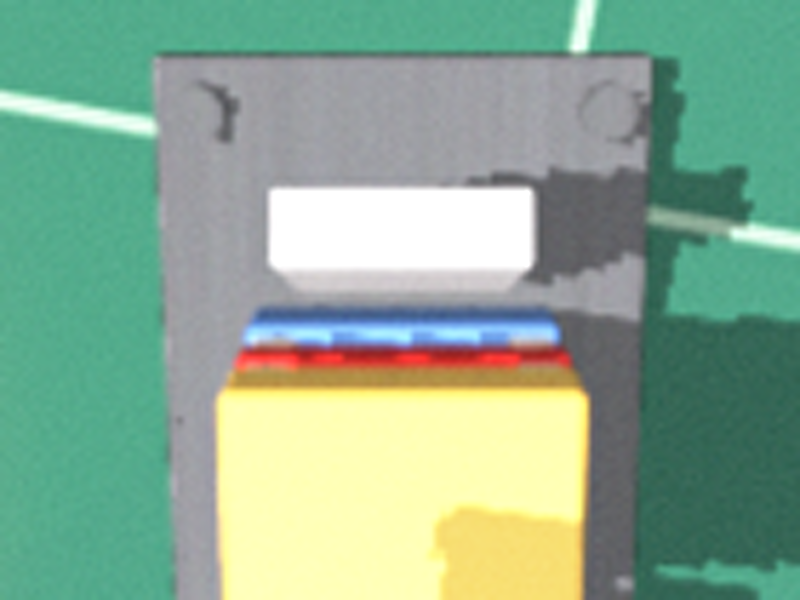

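View pics/side10_b.png

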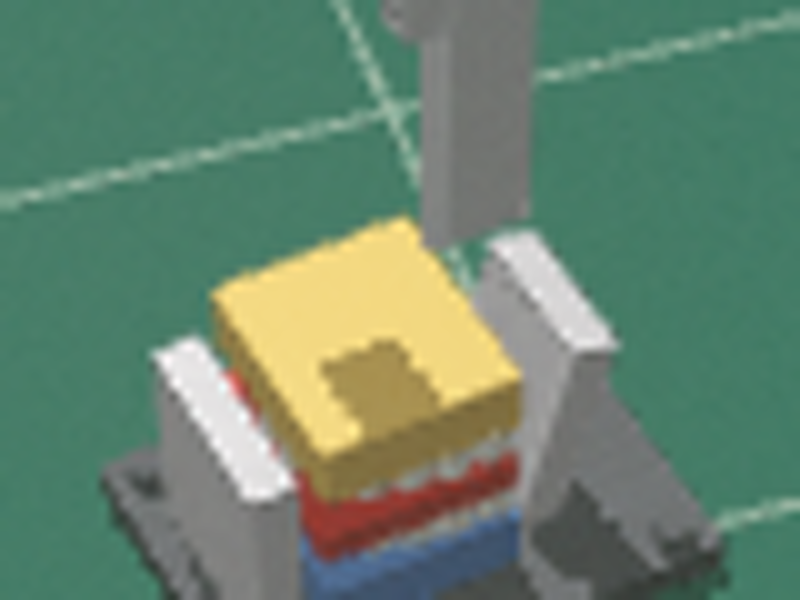

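Run:
```python
from h import *
c=load('w10'); k=5.7143
uv=np.array([(153,56),(652,56),(268,272),(537,270),(290,291),(514,291)])/k+[250,115]-.4
P=[(60,45,10),(60,-45,10),(31,20,66),(31,-20,66),(17,20,10),(17,-20,10)]
uvc=np.array([(217,393),(589,392)])/k+[250,115]-.4
rep(c,'yel',uv,P,uvc,[(25,28,28),(25,-28,28)],48)
uvc=np.array([(234,366),(574,364)])/k+[250,115]-.4
rep(c,'red',uv,P,uvc,[(25,28,10),(25,-28,10)],38)
uvc=np.array([(243,330),(562,326)])/k+[250,115]-.4
rep(c,'blue',uv,P,uvc,[(25,28,18),(25,-28,18)],10)
```

```text
jig [5.37210712e+02 2.15030462e+01 1.74127686e-01] 0.8
yel [5.26488883e+02 1.95093270e+01 1.76126580e-01] 0.2
in jig -10.90510391885533 -0.10602321209582866 0.0019988933066014125
jig [5.37210712e+02 2.15030462e+01 1.74127686e-01] 0.8
red [5.24505933e+02 1.88862838e+01 1.79403950e-01] 0.1
in jig -12.966010038954876 -0.37610050215916946 0.005276263826191507
jig [5.37210712e+02 2.15030462e+01 1.74127686e-01] 0.8
blue [5.26645430e+02 1.93327663e+01 1.86161899e-01] 0.1
in jig -10.781513290926238 -0.30703563753981555 0.012034212515952464
```

servo_tool(deltas=[[80, 0.5, 0.1, -0.4, 0, 0, -1], [80, 1.3, 0.3, -0.8, 0, 0, -2], [80, 2.2, 0.6, -0.85, 0, 0, -3], [80, 3.1, 0.9, -0.85, 0, 0, -3.4], [80, 4.0, 1.2, -0.85, 0, 0, -3.4], [80, 4.9, 1.5, -0.85, 0, 0, -3.4], [80, 5.8, 1.8, -0.85, 0, 0, -3.4], [80, 6.6, 2.1, -0.85, 0, 0, -3.4], [80, 7.2, 2.2, -0.85, 0, 0, -3.4], [80, 7.3, 2.2, -0.85, 0, 0, -3.4]])

```text
time_s: 23.85
tcp_pos: [479.0, -363.6, 208.4]
tool_rot: [2.454, -1.954, -0.005]
ft_force: [-0.1, -0.8, -0.2]
width: 0.85
```

servo_tool(deltas=[[80, 0, 0, 0, 0, 0, 0], [80, 0, 0, 0, 0, 0, 0]])

```text
time_s: 24.05
tcp_pos: [478.4, -362.4, 207.0]
tool_rot: [2.455, -1.953, -0.009]
ft_force: [-0.1, 0.4, -0.6]
width: 0.849
```

```bash
python3 -c "
from h import *
plan((480,-360,210),-76.7)
c=r.capture('wrist'); save(c,'w11')
plan((480,-360,210),-76.7)
"; python3 zm.py w11 240 90 160 120 a
```

```text
t 24.05 tcp [ 478.4 -362.4  207. ] head -77.01 tilt 0.44 F [-0.1  0.4 -0.6] w 79.8
delta [-0.039, -0.041, -0.06] [0.42, 0.11, -0.31]
t 24.1 tcp [ 478.9 -361.9  207.4] head -76.95 tilt 0.39 F [ 0.2  0.2 -1.2] w 79.8
delta [-0.032, -0.03, -0.052] [0.38, 0.09, -0.25]
5.0
```

View pics/w11.png

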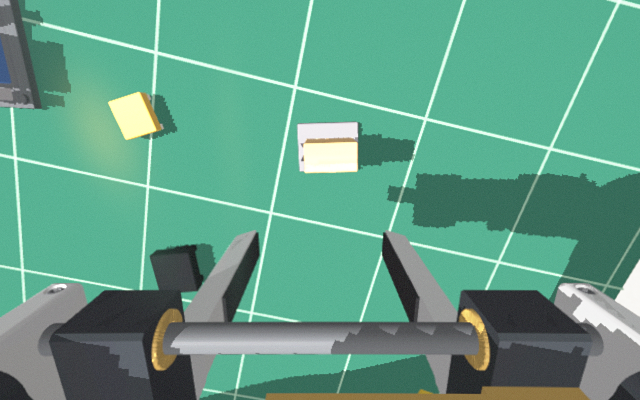

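View pics/w11_a.png

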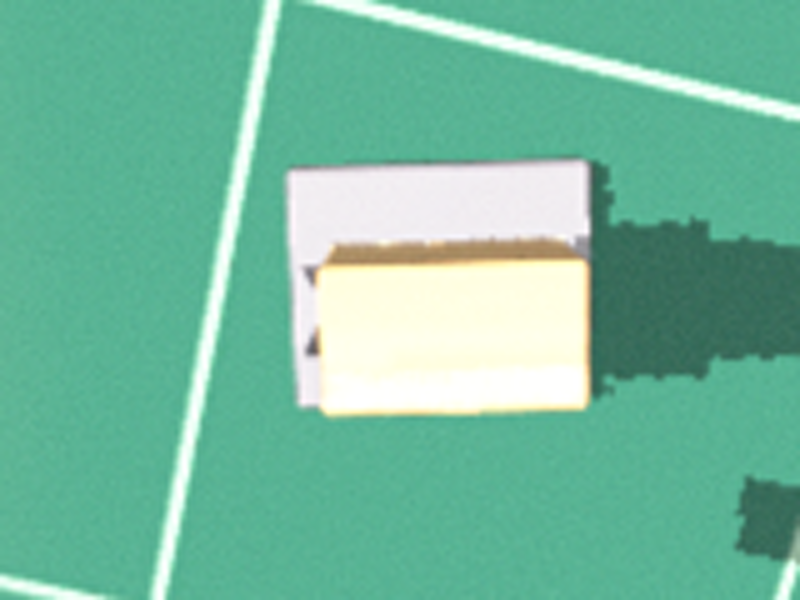

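Run:
```python
from h import *
c=load('w11'); k=5
uv=np.array([(317,263),(591,257),(589,409),(322,415)])/k+[240,90]-.4
P=[(20.5,22,108),(20.5,-22,108),(-4,-22,108),(-4,22,108)]
print(ptfit(c,uv,P,(516,-362,.23),10)); print(ptfit(c,uv,P,(516,-362,.23,0),10))
uv=np.array([(288,170),(588,159),(299,406)])/k+[240,90]-.4
P=[(28,35,10),(28,-35,10),(-28,35,10)]
print(ptfit(c,uv,P,(516,-362,.23),0))
```

```text
(array([ 5.16648504e+02, -3.61986173e+02,  2.48753365e-01]), array([[ 0. ,  0.2],
       [-0.1,  0.2],
       [-0.1, -0.2],
       [ 0.2, -0.3]]))
(array([ 5.16868444e+02, -3.61883145e+02,  2.48720722e-01,  1.52958354e+00]), array([[-0.2,  0.1],
       [ 0.1,  0.1],
       [ 0. , -0.1],
       [ 0. , -0.2]]))
(array([ 5.19214014e+02, -3.61572184e+02,  2.58516766e-01]), array([[-0.7, -0.4],
       [ 0.9, -0.2],
       [-0.3,  0.7]]))
```

```bash
python3 -c "
from h import *
plan((524.5,-360.1,170),-75.8)
"
```

```text
t 24.1 tcp [ 478.9 -361.9  207.4] head -76.95 tilt 0.39 F [ 0.2  0.2 -1.2] w 79.8
delta [0.173, -0.902, 0.742] [0.38, 0.09, -1.15]
```

servo_tool(deltas=[[80, 0.1, -0.4, 0, 0.3, 0.1, -1.1], [80, 0.17, -0.8, 0.1, 0.3, 0.1, -1.1], [80, 0.17, -0.9, 0.4, 0.3, 0.1, -1.1], [80, 0.17, -0.9, 0.7, 0.3, 0.1, -1.1], [80, 0.17, -0.9, 0.74, 0.3, 0.1, -1.1], [80, 0.17, -0.9, 0.74, 0.3, 0.1, -1.1], [80, 0.17, -0.9, 0.74, 0.3, 0.1, -1.1]])

```text
time_s: 24.8
tcp_pos: [524.3, -360.0, 170.5]
tool_rot: [2.477, -1.93, -0.001]
ft_force: [0.1, 0.5, 1.3]
width: 0.854
```

```bash
python3 -c "
from h import *
plan((524.5,-360.1,106),-75.8)
c=r.capture('wrist'); save(c,'w12')
plan((524.5,-360.1,106),-75.8)
"
```

```text
t 24.8 tcp [ 524.3 -360.   170.5] head -75.85 tilt 0.08 F [0.1 0.5 1.3] w 80.3
delta [0.003, -0.005, 1.29] [0.07, -0.03, -0.05]
t 24.85 tcp [ 524.5 -360.1  170.8] head -75.85 tilt 0.07 F [-0.2 -0.   0.1] w 79.9
delta [-0.001, -0.001, 1.295] [0.05, -0.05, -0.05]
```

View pics/w12.png

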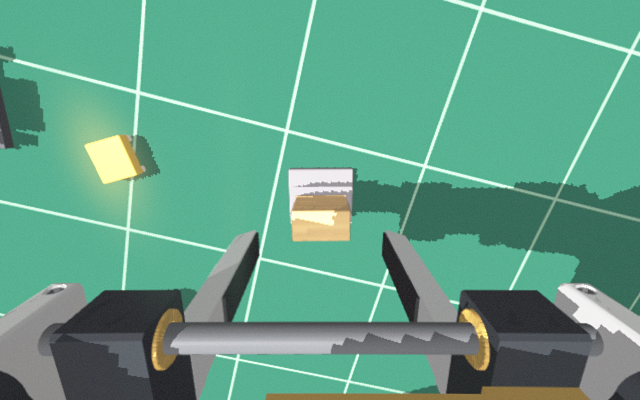

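```bash
python3 zm.py w12 280 160 80 90 a
python3 - <<'E'
from h import *
c=load('w12')
uv=np.array([(291,208.5),(350.5,208.5),(350,240.5),(292,240.5)])
P=[(20.5,22,108),(20.5,-22,108),(-4,-22,108),(-4,22,108)]
print(ptfit(c,uv,P,(516,-362,.23),10)); print(ptfit(c,uv,P,(516,-362,.23,0),10))
E
```

```text
6.666666666666667
(array([ 5.17561942e+02, -3.61931872e+02,  2.49145397e-01]), array([[-0.2,  0.7],
       [ 0.4,  0.6],
       [ 0. , -0.7],
       [-0.2, -0.6]]))
(array([ 5.17826885e+02, -3.61862681e+02,  2.49144019e-01,  7.03991837e-01]), array([[-0.3,  0.6],
       [ 0.5,  0.5],
       [ 0.1, -0.6],
       [-0.3, -0.5]]))
```

View pics/w12_a.png

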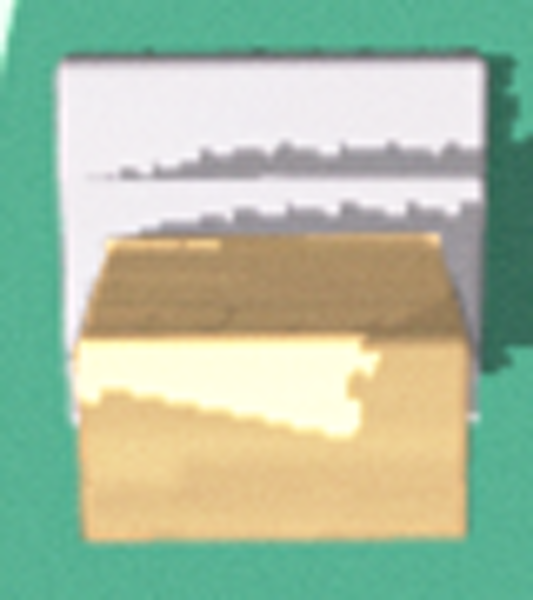

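servo_tool(deltas=[[80, 0, 0, 0.3, 0, 0, 0], [80, 0, 0, 0.7, 0, 0, 0], [80, 0, 0, 1.0, 0, 0, 0], [80, 0, 0, 1.2, 0, 0, 0], [80, 0, 0, 1.29, 0, 0, 0], [80, 0, 0, 1.29, 0, 0, 0], [80, 0, 0, 1.29, 0, 0, 0]])

```text
time_s: 25.55
tcp_pos: [524.8, -360.5, 106.8]
tool_rot: [2.477, -1.93, 0.002]
ft_force: [0.1, -0.3, 0.2]
width: 0.851
```

servo_tool(deltas=[[38, 0, 0, 0, 0, 0, 0], [38, 0, 0, 0, 0, 0, 0], [38, 0, 0, 0, 0, 0, 0], [38, 0, 0, 0, 0, 0, 0], [38, 0, 0, 0, 0, 0, 0], [38, 0, 0, 0, 0, 0, 0], [38, 0, 0, 0, 0, 0, 0], [38, 0, 0, 0, 0, 0, 0], [38, 0, 0, 0, 0, 0, 0], [38, 0, 0, 0, 0, 0, 0]], newtons=45)

```text
time_s: 26.55
tcp_pos: [524.9, -360.5, 106.9]
tool_rot: [2.477, -1.93, 0.002]
ft_force: [-0.1, -0.7, 1.0]
width: 0.468
```

```bash
python3 -c "
from h import *
plan((524.5,-360.1,190),-75.8)
"
```

```text
t 26.55 tcp [ 524.9 -360.5  106.9] head -75.85 tilt 0.09 F [-0.1 -0.7  1. ] w 44.0
delta [-0.007, 0.005, -1.663] [0.01, -0.09, -0.05]
```

servo_tool(deltas=[[38, 0, 0, -0.2, 0, 0, 0], [38, 0, 0, -0.5, 0, 0, 0], [38, 0, 0, -0.9, 0, 0, 0], [38, 0, 0, -1.4, 0, 0, 0], [38, 0, 0, -1.9, 0, 0, 0], [38, 0, 0, -2.2, 0, 0, 0], [38, 0, 0, -2.2, 0, 0, 0], [38, 0, 0, -2.2, 0, 0, 0]])

```text
time_s: 27.35
tcp_pos: [524.7, -360.3, 217.4]
tool_rot: [2.477, -1.93, 0.003]
ft_force: [-0.3, -0.1, -1.5]
width: 0.464
```

```bash
python3 -c "
from h import *
plan((524.5,-360.1,217),-75.8)
c=r.capture('wrist'); save(c,'w13'); c=r.capture('side'); save(c,'side13')
plan((524.5,-360.1,217),-75.8)
"; python3 zm.py side13 330 250 160 120 b
```

```text
t 27.35 tcp [ 524.7 -360.3  217.4] head -75.86 tilt 0.12 F [-0.3 -0.1 -1.5] w 43.7
delta [-0.005, 0.002, 0.008] [-0.01, -0.12, -0.06]
t 27.45 tcp [ 524.1 -359.9  216. ] head -75.85 tilt 0.08 F [ 0.2 -1.4 -0.4] w 44.0
delta [0.006, -0.006, -0.019] [0.08, -0.02, -0.05]
5.0
```

View pics/w13.png

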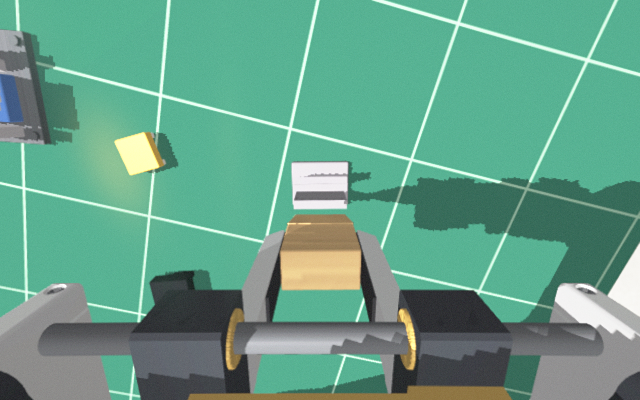

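View pics/side13_b.png

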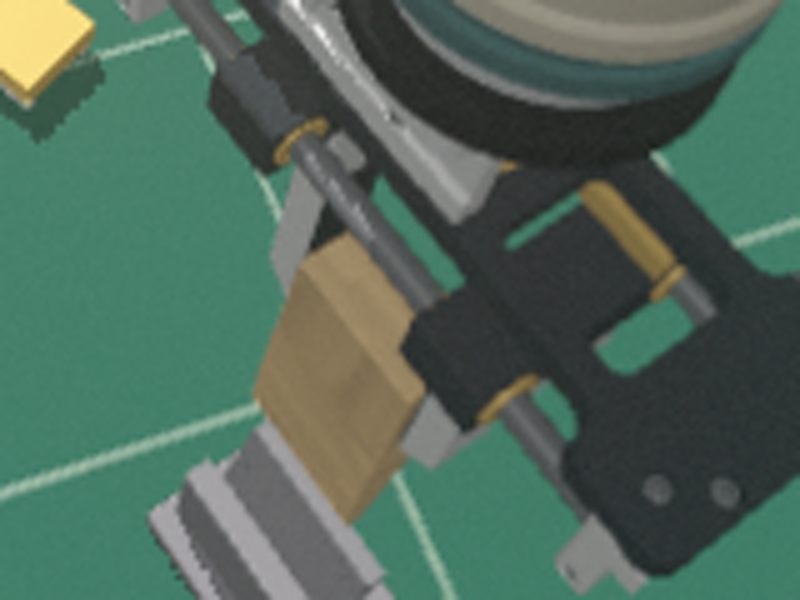

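```bash
python3 zm.py w13 260 200 120 100 a; python3 -c "
from h import *
plan((565.1,26.4,216),-80)
"
```

```text
6.0
t 27.45 tcp [ 524.1 -359.9  216. ] head -75.85 tilt 0.08 F [ 0.2 -1.4 -0.4] w 44.0
delta [-7.292, -2.683, -0.005] [0.08, -0.02, 4.15]
```

View pics/w13_a.png

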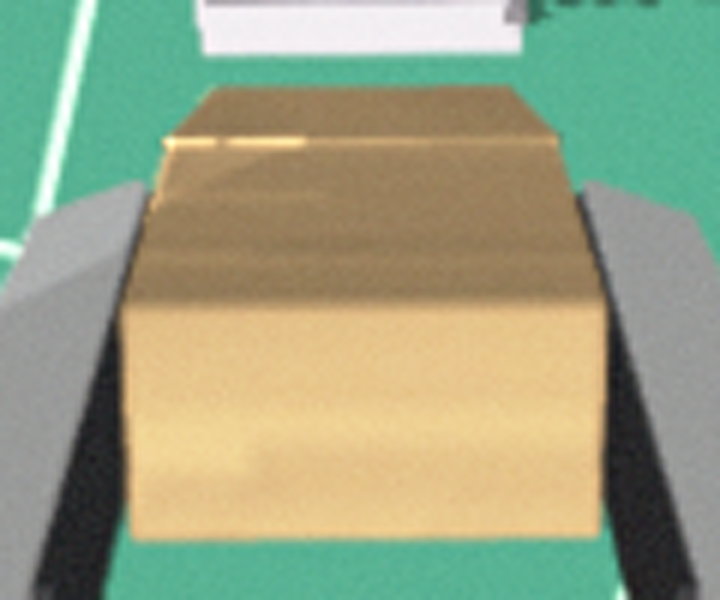

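Run:
```python
from h import *
c=load('w13')
uv=np.array([(122,304),(608,304),(602,540),(130,540),(165,142),(558,140),(212,88),(512,88)])/6+[260,200]-.4
P=np.array([(20.5,22,108),(20.5,-22,108),(-4,-22,108),(-4,22,108),(20.5,22,66),(20.5,-22,66),(4,22,0),(4,-22,0)],float)
print(ptfit(c,uv,P,(516,-362,.23),119.1)); print(ptfit(c,uv,P,(516,-362,.23,0),119.1))
# full with pitch
def f(p):
    R=Rn.from_euler('ZYX',[p[3],p[4],p[5]]).as_matrix(); return (proj(c,P@R.T+p[:3])-uv).ravel()
o=least_squares(f,[516,-362,119,.23,0,0],x_scale=[10,10,10,.1,.1,.1]); print(np.round(o.x,3),np.abs(o.fun).max())
```

```text
(array([ 5.15340010e+02, -3.62486413e+02,  2.48756487e-01]), array([[-0.6,  0.5],
       [ 0.4,  0.3],
       [-0.2,  0.8],
       [-0.2,  1.1],
       [ 0.3, -0.7],
       [ 0.4, -0.6],
       [ 0.5, -1.1],
       [-0.4, -1.2]]))
(array([ 5.14340458e+02, -3.62744040e+02,  2.48765524e-01, -2.08984461e+00]), array([[-0. ,  0.5],
       [-0.2,  0.3],
       [-0.7,  0.3],
       [ 0.3,  0.5],
       [ 0.6, -0.4],
       [-0. , -0.3],
       [ 0.8, -0.8],
       [-0.6, -0.9]]))
[ 5.13789e+02 -3.62717e+02  1.18019e+02  2.48000e-01  1.20000e-02
  2.00000e-03] 0.694097240489782
```

servo_tool(deltas=[[38, -0.5, -0.2, 0, 0, 0, 1], [38, -1.2, -0.5, 0, 0, 0, 2], [38, -2.0, -0.8, 0, 0, 0, 3], [38, -2.9, -1.1, 0, 0, 0, 4.1], [38, -3.8, -1.4, 0, 0, 0, 4.1], [38, -4.7, -1.7, 0, 0, 0, 4.1], [38, -5.6, -2.1, 0, 0, 0, 4.1], [38, -6.4, -2.4, 0, 0, 0, 4.1], [38, -7.0, -2.6, 0, 0, 0, 4.1], [38, -7.2, -2.69, 0, 0, 0, 4.1]])

```text
time_s: 28.45
tcp_pos: [565.9, 27.0, 214.7]
tool_rot: [2.413, -2.01, -0.006]
ft_force: [0.6, -0.8, -0.9]
width: 0.464
```

```bash
python3 -c "
from h import *
plan((565.6,26.5,216),-80)
"
```

```text
t 28.45 tcp [565.9  27.  214.7] head -79.6 tilt 0.22 F [ 0.6 -0.8 -0.9] w 43.6
delta [0.009, 0.007, -0.025] [0.18, 0.12, 0.4]
```

servo_tool(deltas=[[38, 0, 0, 0, 0.2, 0.1, 0.4], [38, 0, 0, 0, 0.2, 0.1, 0.4], [38, 0, 0, 0, 0.2, 0.1, 0.4]])

```text
time_s: 28.75
tcp_pos: [565.6, 24.5, 214.4]
tool_rot: [2.403, -2.022, 0.0]
ft_force: [-0.1, 0.8, -0.6]
width: 0.464
```

```bash
python3 -c "
from h import *
plan((565.6,26.5,216),-80)
c=r.capture('wrist'); save(c,'w14'); c=r.capture('side'); save(c,'side14'); c=r.capture('top'); save(c,'top14')
plan((565.6,26.5,216),-80)
"; python3 zm.py side14 265 85 140 130 b;python3 zm.py w14 240 120 160 180 b; python3 zm.py top14 280 170 70 75 b
```

```text
t 28.75 tcp [565.6  24.5 214.4] head -80.17 tilt 0.06 F [-0.1  0.8 -0.6] w 43.6
delta [-0.039, -0.007, -0.031] [0.03, -0.05, -0.17]
t 28.9 tcp [565.9  25.2 214.7] head -80.14 tilt 0.02 F [ 0.2  0.4 -1.6] w 43.8
delta [-0.027, 0.0, -0.026] [-0.02, -0.02, -0.14]
4.615384615384615
3.3333333333333335
8.0
```

View pics/w14_b.png

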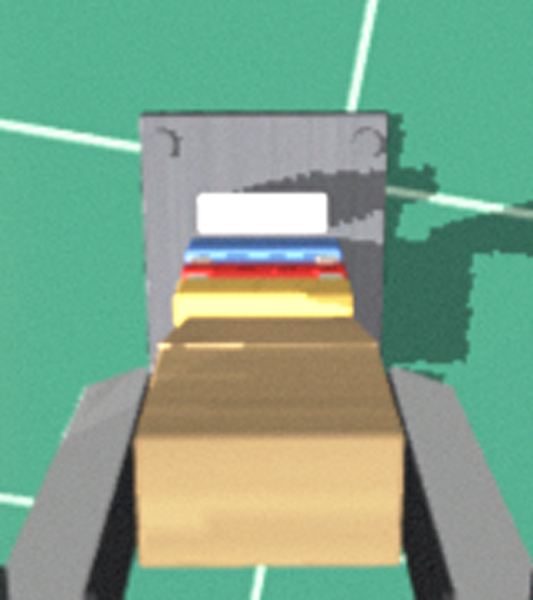

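View pics/side14_b.png

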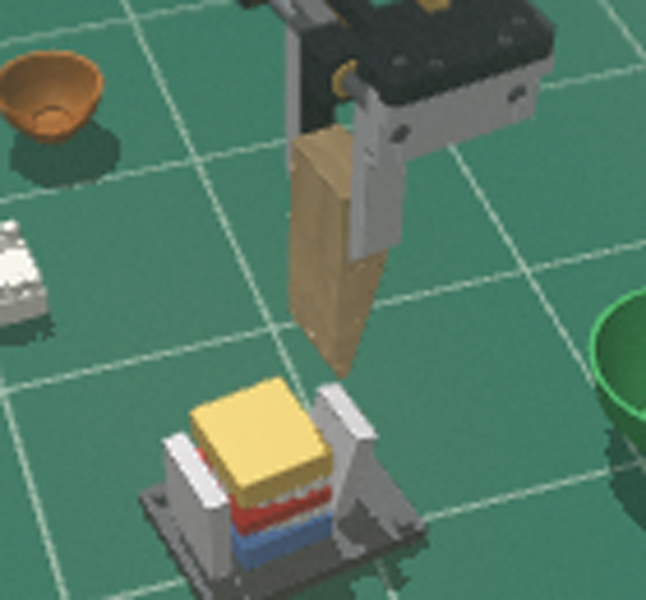

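Run:
```python
from h import *
def J(P): return tr(np.array(P,float),537.3,21.5,.1745)
for n in ('side14','w14'):
    c=load(n); im=cv2.cvtColor(c['color'],cv2.COLOR_RGB2BGR)
    x0,y0,w,h=(265,85,140,105) if n[0]=='s' else (240,130,160,170)
    S=min(800/w,600/h); z=cv2.resize(im[y0:y0+h,x0:x0+w],None,fx=S,fy=S,interpolation=cv2.INTER_CUBIC)
    def dr(P,E,col):
        q=((proj(c,P)-[x0,y0]+.5)*S).astype(int)
        for a,b in E: cv2.line(z,tuple(map(int,q[a])),tuple(map(int,q[b])),col,1)
    for xw,col in ((20,(0,255,0)),):
        xw0=xw; yw=-1.3; zw=214.6-96.9
        pr=[(-.5,0),(4,0),(20.5,66),(20.5,108),(-4,108),(-4,10)]
        P=[(x+xw,y+yw,zz+zw) for y in(-22,22) for x,zz in pr]
        E=[(i,(i+1)%6) for i in range(6)]+[(i+6,(i+1)%6+6) for i in range(6)]+[(i,i+6) for i in range(6)]
        dr(J(P),E,col)
    P=[(-40,25,66),(-40,-25,66),(31,20,66),(31,-20,66),(17,20,10),(17,-20,10),(60,45,10),(60,-45,10),(-60,-45,10),(-60,45,10)]
    dr(J(P),[(0,1),(2,3),(4,5),(2,4),(3,5),(6,7),(7,8),(8,9),(9,6)],(255,0,255))
    P=box(50,56,58,76,-11,0); dr(J(P),[(0,1),(2,3),(4,5),(6,7),(1,3),(3,7),(7,5),(5,1)],(0,0,0))
    cv2.imwrite(f'pics/{n}_ov.png',z)
```

```text
(no output)
```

View pics/side14_ov.png

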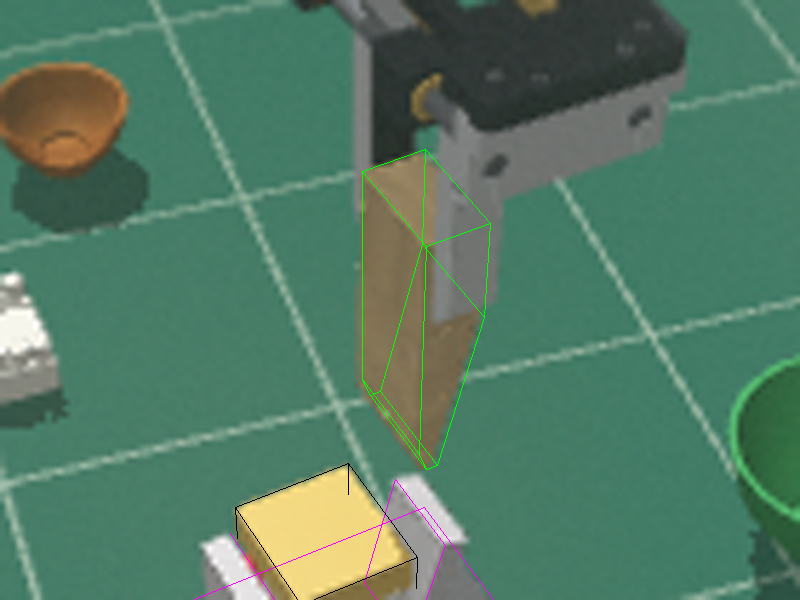

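View pics/w14_ov.png

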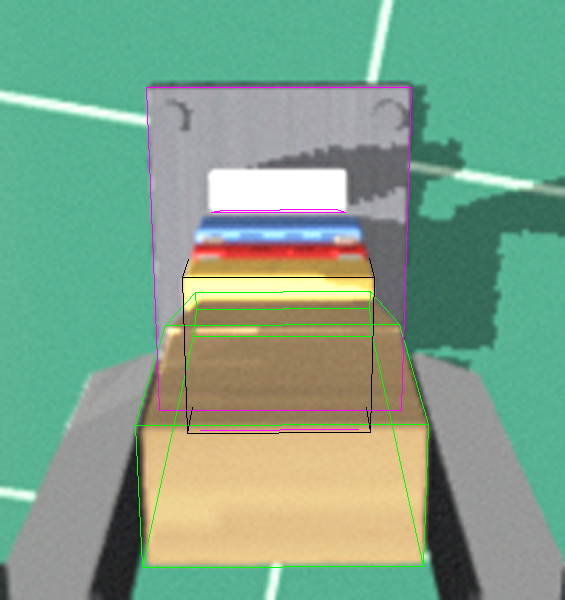

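```bash
cat >> h.py <<'E'
def wj(xw,zw,y=0,off=9.6,pr=True):
    p=tr(np.array([[xw+off,y,zw+96.9]]),537.3,21.5,.1745)[0]; plan(p,-80)
    s=r.get_state()['tcp_pos']; d=s[:2]-[537.3,21.5]; c_,s_=np.cos(.1745),np.sin(.1745)
    print('now xw',round(d[0]*c_+d[1]*s_-off,2),'y',round(-d[0]*s_+d[1]*c_,2),'zw',round(s[2]-96.9,2))
E
python3 -c "
from h import *
wj(21,62)"
```

```text
t 28.9 tcp [565.9  25.2 214.7] head -80.14 tilt 0.02 F [ 0.2  0.4 -1.6] w 43.8
delta [-0.027, -0.036, 1.116] [-0.02, -0.02, -0.14]
now xw 19.16 y -1.35 zw 117.82
```

servo_tool(deltas=[[38, -0.02, -0.035, 0.1, 0, 0, -0.1], [38, -0.025, -0.035, 0.3, 0, 0, -0.1], [38, -0.025, -0.035, 0.55, 0, 0, -0.1], [38, -0.025, -0.035, 0.8, 0, 0, -0.1], [38, -0.025, -0.035, 1.0, 0, 0, -0.1], [38, -0.025, -0.035, 1.1, 0, 0, -0.1], [38, -0.025, -0.035, 1.1, 0, 0, -0.1]])

```text
time_s: 29.6
tcp_pos: [566.7, 26.7, 158.6]
tool_rot: [2.405, -2.019, -0.002]
ft_force: [-0.9, 0.0, -0.1]
width: 0.467
```

```bash
cat > ov.py <<'E'
import sys
from h import *
n=sys.argv[1]; xw,yw,zw=map(float,sys.argv[2:5])
def J(P): return tr(np.array(P,float),537.3,21.5,.1745)
c=load(n); im=cv2.cvtColor(c['color'],cv2.COLOR_RGB2BGR)
x0,y0,w,h=(275,110,120,100) if n[0]=='s' else (240,130,160,170)
S=min(800/w,600/h); z=cv2.resize(im[y0:y0+h,x0:x0+w],None,fx=S,fy=S,interpolation=cv2.INTER_CUBIC)
def dr(P,E,col):
    q=((proj(c,P)-[x0,y0]+.5)*S).astype(int)
    for a,b in E: cv2.line(z,tuple(map(int,q[a])),tuple(map(int,q[b])),col,1)
pr=[(-.5,0),(4,0),(20.5,66),(20.5,108),(-4,108),(-4,10)]
P=[(x+xw,y+yw,zz+zw) for y in(-22,22) for x,zz in pr]
E=[(i,(i+1)%6) for i in range(6)]+[(i+6,(i+1)%6+6) for i in range(6)]+[(i,i+6) for i in range(6)]
dr(J(P),E,(0,255,0))
cv2.imwrite(f'pics/{n}_ov.png',z)
E
python3 -c "
from h import *
wj(19.5,42)
c=r.capture('side'); save(c,'side15'); c=r.capture('wrist'); save(c,'w15')
wj(19.5,42)"; python3 ov.py side15 21 0 62;  python3 ov.py w15 21 0 62
```

```text
t 29.6 tcp [566.7  26.7 158.6] head -80.04 tilt 0.1 F [-0.9  0.  -0.1] w 43.9
delta [-0.0, 0.015, 0.395] [0.1, -0.01, -0.04]
now xw 20.29 y -0.01 zw 61.73
t 29.7 tcp [567.6  26.7 159.8] head -80.04 tilt 0.03 F [-0.2  1.  -1. ] w 43.4
delta [-0.002, 0.033, 0.418] [-0.03, -0.02, -0.04]
now xw 21.12 y -0.1 zw 62.88
```

View pics/side15_ov.png

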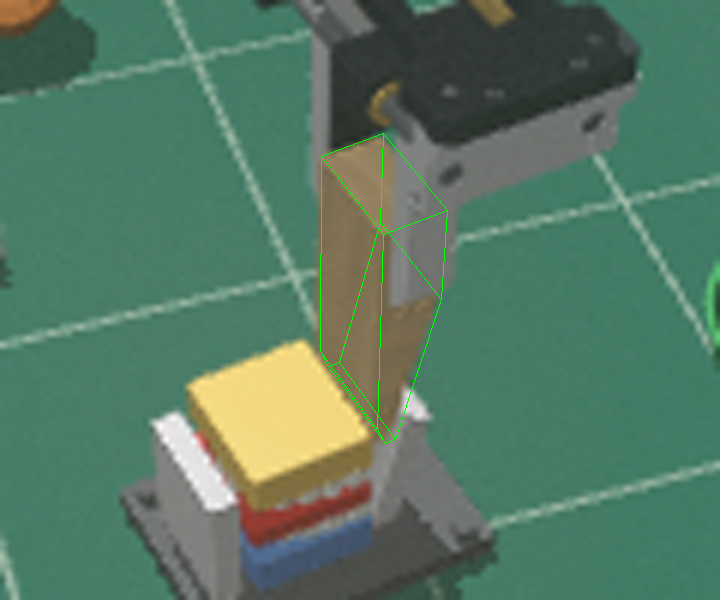

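View pics/w15_ov.png

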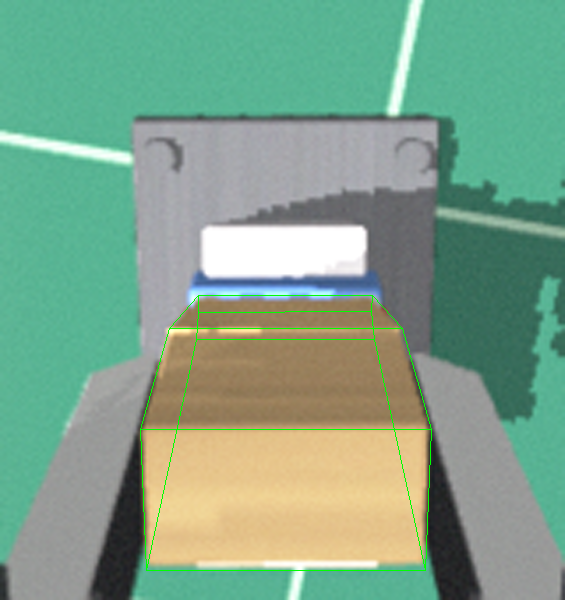

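servo_tool(deltas=[[38, 0, 0.01, 0.1, 0, 0, 0], [38, 0, 0.02, 0.2, 0, 0, 0], [38, 0, 0.03, 0.3, 0, 0, 0], [38, 0, 0.03, 0.4, 0, 0, 0], [38, 0, 0.03, 0.41, 0, 0, 0], [38, 0, 0.03, 0.41, 0, 0, 0]])

```text
time_s: 30.3
tcp_pos: [566.0, 26.5, 139.1]
tool_rot: [2.406, -2.02, 0.0]
ft_force: [-0.4, 0.1, -1.6]
width: 0.467
```

```bash
python3 -c "
from h import *
wj(18.2,32)
wj(13.9,13)"
```

```text
t 30.3 tcp [566.   26.5 139.1] head -80.05 tilt 0.02 F [-0.4  0.1 -1.6] w 43.9
delta [-0.002, 0.027, 0.203] [-0.01, -0.02, -0.05]
now xw 19.56 y -0.11 zw 42.16
t 30.3 tcp [566.   26.5 139.1] head -80.05 tilt 0.02 F [-0.4  0.1 -1.6] w 43.9
delta [-0.002, 0.113, 0.583] [-0.01, -0.02, -0.05]
now xw 19.56 y -0.11 zw 42.16
```

servo_tool(deltas=[[38, 0, 0.01, 0.05, 0, 0, 0], [38, 0, 0.015, 0.1, 0, 0, 0], [38, 0, 0.02, 0.15, 0, 0, 0], [38, 0, 0.025, 0.2, 0, 0, 0], [38, 0, 0.025, 0.2, 0, 0, 0]])

```text
time_s: 30.8
tcp_pos: [564.7, 26.3, 128.7]
tool_rot: [2.406, -2.02, 0.0]
ft_force: [0.2, 0.2, -0.1]
width: 0.466
```

```bash
python3 -c "
from h import *
wj(13.9,13)"
```

```text
t 30.8 tcp [564.7  26.3 128.7] head -80.04 tilt 0.01 F [ 0.2  0.2 -0.1] w 43.8
delta [-0.001, 0.087, 0.377] [0.01, -0.01, -0.04]
now xw 18.24 y -0.04 zw 31.83
```

Now along the slope (1 in 4), in small steps, watching the force.

servo_tool(deltas=[[38, 0, 0.01, 0.04, 0, 0, 0], [38, 0, 0.02, 0.08, 0, 0, 0], [38, 0, 0.03, 0.12, 0, 0, 0], [38, 0, 0.04, 0.16, 0, 0, 0], [38, 0, 0.04, 0.16, 0, 0, 0]])

```text
time_s: 31.3
tcp_pos: [562.9, 26.0, 120.6]
tool_rot: [-2.406, 2.02, -0.001]
ft_force: [1.5, -0.6, -1.2]
width: 0.465
```

```bash
python3 -c "
from h import *
wj(13.9,13)"
```

```text
t 31.3 tcp [562.9  26.  120.6] head -80.04 tilt 0.02 F [ 1.5 -0.6 -1.2] w 43.7
delta [-0.001, 0.05, 0.213] [-0.02, -0.01, -0.04]
now xw 16.4 y -0.06 zw 23.65
```

servo_tool(deltas=[[38, 0, 0.01, 0.03, 0, 0, 0], [38, 0, 0.015, 0.06, 0, 0, 0], [38, 0, 0.022, 0.09, 0, 0, 0], [38, 0, 0.03, 0.12, 0, 0, 0], [38, 0, 0.03, 0.12, 0, 0, 0]])

```text
time_s: 31.8
tcp_pos: [561.7, 25.6, 115.1]
tool_rot: [-2.405, 2.02, -0.002]
ft_force: [-0.3, -0.2, 5.8]
width: 0.467
```

```bash
python3 -c "
from h import *
wj(13.9,13)"
```

```text
t 31.8 tcp [561.7  25.6 115.1] head -80.05 tilt 0.07 F [-0.3 -0.2  5.8] w 43.9
delta [-0.003, 0.025, 0.105] [-0.06, -0.02, -0.05]
now xw 15.17 y -0.17 zw 18.25
```

servo_tool(deltas=[[38, 0, 0.005, 0.02, 0, 0, 0], [38, 0, 0.01, 0.04, 0, 0, 0], [38, 0, 0.015, 0.06, 0, 0, 0], [38, 0, 0.015, 0.06, 0, 0, 0]])

```text
time_s: 32.2
tcp_pos: [561.0, 25.4, 112.2]
tool_rot: [-2.405, 2.02, -0.002]
ft_force: [-0.6, -0.2, 2.7]
width: 0.465
```

```bash
python3 -c "
from h import *
wj(13.9,13)
print(r.get_state()['wrist_torque'])"
```

```text
t 32.2 tcp [561.   25.4 112.2] head -80.06 tilt 0.07 F [-0.6 -0.2  2.7] w 43.8
delta [-0.005, 0.01, 0.045] [-0.07, -0.03, -0.06]
now xw 14.37 y -0.26 zw 15.26
[ 0.00622384 -0.13594275 -0.07247266]
```

servo_tool(deltas=[[38, 0, 0.005, 0.02, 0, 0, 0], [38, 0, 0.01, 0.04, 0, 0, 0], [38, 0, 0.012, 0.05, 0, 0, 0], [38, 0, 0.012, 0.05, 0, 0, 0]])

```text
time_s: 32.6
tcp_pos: [560.6, 25.3, 111.0]
tool_rot: [-2.404, 2.02, -0.003]
ft_force: [-3.4, 0.6, 13.2]
width: 0.465
```

```bash
python3 -c "
from h import *
wj(13.9,13)
print(r.get_state()['wrist_torque'])
c=r.capture('side'); save(c,'side16')"; python3 ov.py side16 13.9 0 13
```

```text
t 32.6 tcp [560.6  25.3 111. ] head -80.08 tilt 0.13 F [-3.4  0.6 13.2] w 43.7
delta [-0.006, 0.003, 0.022] [-0.12, -0.03, -0.08]
now xw 14.05 y -0.31 zw 14.1
[ 0.004048    0.36492385 -0.06152726]
```

View pics/side16_ov.png

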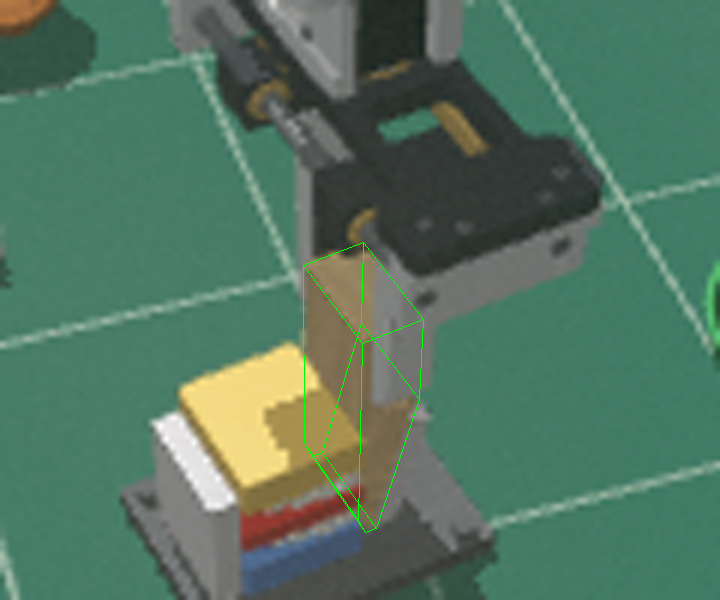

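servo_tool(deltas=[[38, 0, 0.003, 0.02, 0, 0, 0], [38, 0, 0.005, 0.04, 0, 0, 0], [38, 0, 0.005, 0.05, 0, 0, 0], [38, 0, 0.005, 0.05, 0, 0, 0], [38, 0, 0.005, 0.05, 0, 0, 0]])

```text
time_s: 33.15
tcp_pos: [560.5, 25.2, 110.7]
tool_rot: [-2.403, 2.02, -0.004]
ft_force: [-4.8, -0.7, 20.8]
width: 0.465
```

```bash
python3 -c "
from h import *
wj(13.9,13)
print(r.get_state()['wrist_torque'])"
```

```text
t 33.15 tcp [560.5  25.2 110.7] head -80.11 tilt 0.19 F [-4.8 -0.7 20.8] w 43.8
delta [-0.007, 0.001, 0.016] [-0.18, -0.03, -0.11]
now xw 13.94 y -0.37 zw 13.78
[ 0.00278174  0.83392009 -0.08706053]
```

servo_tool(deltas=[[46, 0, 0, 0, 0, 0, 0], [52, 0, 0, 0, 0, 0, 0], [60, 0, 0, 0, 0, 0, 0], [66, 0, 0, 0, 0, 0, 0], [66, 0, 0, 0, 0, 0, 0], [66, 0, 0, -0.3, 0, 0, 0], [66, 0, 0, -0.8, 0, 0, 0], [66, 0, 0, -1.5, 0, 0, 0], [66, 0, 0, -2.0, 0, 0, 0], [66, 0, 0, -2.0, 0, 0, 0]])

```text
time_s: 34.15
tcp_pos: [562.5, 25.4, 213.9]
tool_rot: [-2.399, 2.017, -0.011]
ft_force: [0.1, 0.3, 0.3]
width: 0.704
```

```bash
python3 -c "
from h import *
plan((490,15,240),-80)
c=r.capture('side'); save(c,'side17'); c=r.capture('wrist'); save(c,'w17')"; python3 ov.py side17 13.9 0 13;python3 zm.py side17 285 125 120 90 z
```

```text
t 34.15 tcp [562.5  25.4 213.9] head -80.11 tilt 0.57 F [0.1 0.3 0.3] w 66.1
delta [-0.043, 1.459, -0.536] [-0.56, -0.07, -0.11]
6.666666666666667
```

View pics/side17_ov.png

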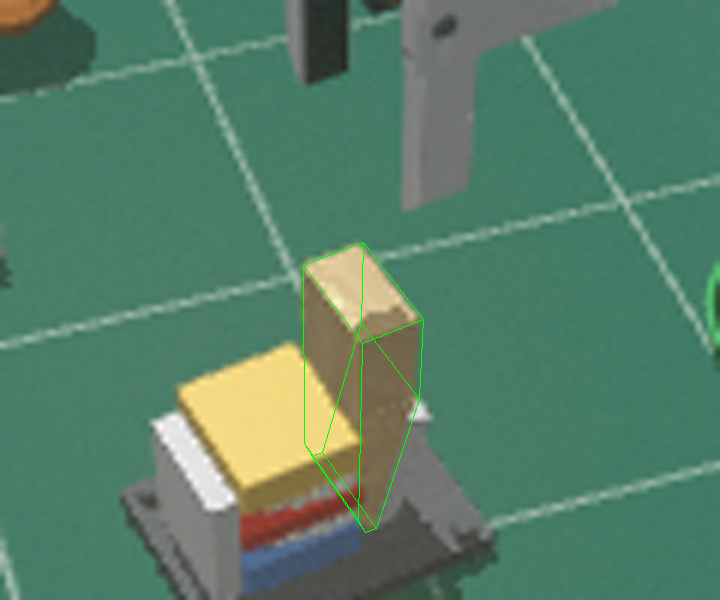

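View pics/w17.png

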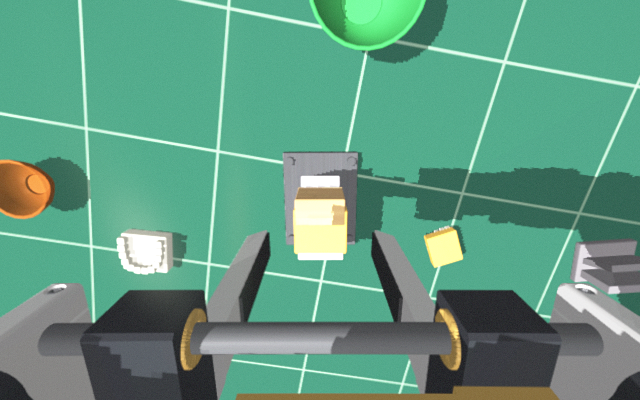

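Run:
```python
from h import *
def J(P): return tr(np.array(P,float),537.3,21.5,.1745)
for n in ['side17','side10']:
    c=load(n); im=cv2.cvtColor(c['color'],cv2.COLOR_RGB2BGR)
    x0,y0,w,h=(290,155,70,55); S=11.4
    z=cv2.resize(im[y0:y0+h,x0:x0+w],None,fx=S,fy=S,interpolation=cv2.INTER_CUBIC)
    def dr(P,E,col):
        q=((proj(c,P)-[x0,y0]+.5)*S).astype(int)
        for a,b in E: cv2.line(z,tuple(map(int,q[a])),tuple(map(int,q[b])),col,1)
    if n=='side17':
        for z0,z1 in((10,28),(38,48),(58,76)):
            P=box(50,56,z0,z1,-15,0); dr(J(P),[(0,1),(2,3),(4,5),(6,7),(1,3),(3,7),(7,5),(5,1),(2,6)],(0,255,0))
    P=[(-40,25,66),(-40,-25,66),(31,20,66),(31,-20,66)]
    dr(J(P),[(0,1),(2,3)],(255,0,255))
    cv2.imwrite(f'pics/{n}_ly.png',z)
```

```text
(no output)
```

View pics/side17_ly.png

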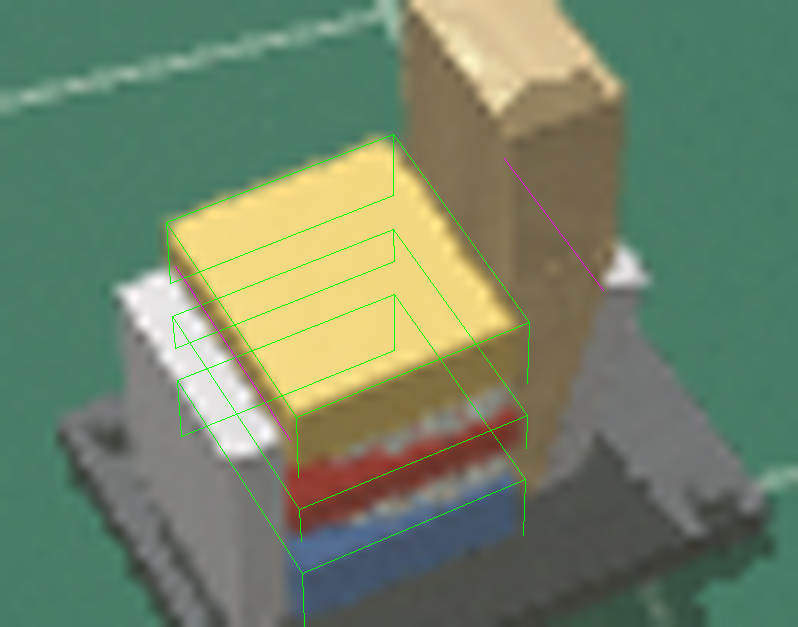

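```bash
cat >> h.py <<'E'
def plan2(pj,tilt,h=-80):
    s=r.get_state(); R=Rn.from_rotvec(s['tool_rot']).as_matrix(); p=s['tcp_pos']
    G=goal_R(h); a=np.radians(tilt); x,y,z=G.T
    # tilt tool z toward -x_tool direction (=+y jig)
    G2=np.c_[x*np.cos(a)+z*np.sin(a), y, z*np.cos(a)-x*np.sin(a)]
    pos=tr(np.array([pj],float),537.3,21.5,.1745)[0]
    print(np.round(p,1),'->',np.round(pos,1),np.round(R.T@(pos-p)/50,3),np.round(np.degrees(Rn.from_matrix(R.T@G2).as_rotvec()),2))
E
python3 -c "
from h import *
plan2((-58,-120,260),0)
plan2((-58,-120,160),40)"
```

```text
[560.1  25.2 210.6] -> [ 501.  -106.7  260. ] [ 2.398  1.614 -0.992] [-0.19 -0.03 -0.1 ]
[560.1  25.2 210.6] -> [ 501.  -106.7  160. ] [2.397 1.621 1.008] [-2.200e-01 -4.003e+01 -3.000e-02]
```

servo_tool(deltas=[[66, 0.3, 0.1, -0.5, 0, 0, 0], [66, 0.9, 0.5, -0.9, 0, 0, 0], [66, 1.6, 1.0, -1.0, 0, 0, 0], [66, 2.2, 1.5, -1.0, 0, 0, 0], [66, 2.4, 1.6, -0.9, 0, -8, 0], [66, 2.4, 1.6, -0.6, 0, -16, 0], [66, 2.4, 1.6, -0.2, 0, -24, 0], [66, 2.4, 1.6, 0.2, 0, -32, 0], [66, 2.4, 1.6, 0.6, 0, -40, 0], [66, 2.4, 1.6, 0.6, 0, -40, 0]])

```text
time_s: 35.25
tcp_pos: [497.6, -110.1, 170.8]
tool_rot: [-1.976, 1.682, 0.741]
ft_force: [-1.5, -0.7, -0.3]
width: 0.705
```

```bash
python3 -c "
from h import *
plan2((-58,-120,160),40)
c=r.capture('wrist'); save(c,'w18'); c=r.capture('side'); save(c,'side18')"
```

```text
[ 497.6 -110.1  170.8] -> [ 501.  -106.7  160. ] [ 0.098 -0.081  0.198] [ 0.16  0.5  -0.87]
```

View pics/w18.png

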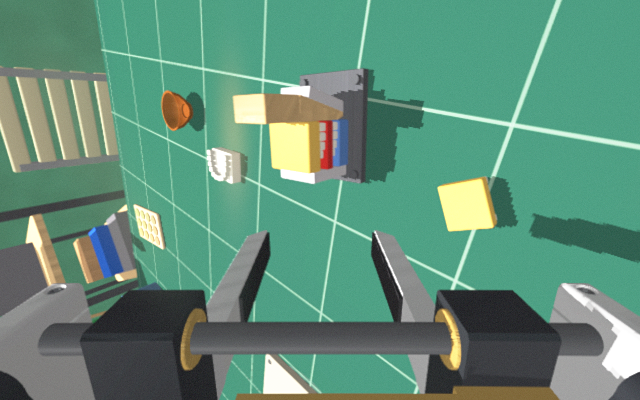

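```bash
python3 zm.py w18 225 60 150 130 z
python3 - <<'E'
from h import *
c=load('w18'); im=cv2.cvtColor(c['color'],cv2.COLOR_RGB2BGR)
E
```

```text
4.615384615384615
```

View pics/w18_z.png

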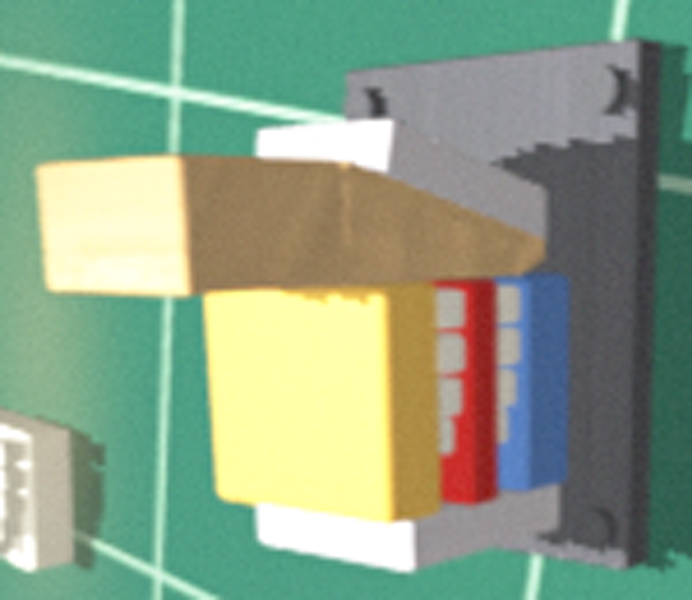

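Run:
```python
from h import *
c=load('w18'); im=cv2.cvtColor(c['color'],cv2.COLOR_RGB2BGR)
k=4.61538; off=np.array([225,60])
U=lambda a:np.array(a,float)/k+off-.4
# jig
uvj=U([(640,40),(622,568),(347,73),(394,120),(388,172),(546,187)])
Pj=[(60,-45,10),(-60,-45,10),(60,45,10),(43,-20,66),(31,-20,66),(17,-20,10)]
# full 6D-ish: fit jig x,y,yaw,z
j,rs=ptfit(c,uvj[[0,1,2]],[Pj[i] for i in(0,1,2)],(537,21,.1745,0)); print('jig',np.round(j,3)); print(rs)
S=8;x0,y0,w,h=260,105,95,75
z=cv2.resize(im[y0:y0+h,x0:x0+w],None,fx=S,fy=S,interpolation=cv2.INTER_CUBIC)
def dr(P,E,col):
    q=((proj(c,tr(np.array(P,float),j[0],j[1],j[2],j[3]))-[x0,y0]+.5)*S).astype(int)
    for a,b in E: cv2.line(z,tuple(map(int,q[a])),tuple(map(int,q[b])),col,1)
for z0,z1 in((10,28),(38,48),(58,76)):
    dr(box(50,56,z0,z1,-15,0),[(0,1),(1,5),(5,4),(4,0)],(0,255,0))
dr([(-40,-25,66),(-40,-25,10)],[(0,1)],(255,0,255))
dr([(31,-20,66),(17,-20,10)],[(0,1)],(255,0,255))
cv2.imwrite('pics/w18_ly.png',z)
```

```text
jig [ 5.36966e+02  2.45540e+01  1.70000e-01 -3.87800e+00]
[[-0.3  0.3]
 [ 0.3  0. ]
 [-0.  -0.3]]
```

View pics/w18_ly.png

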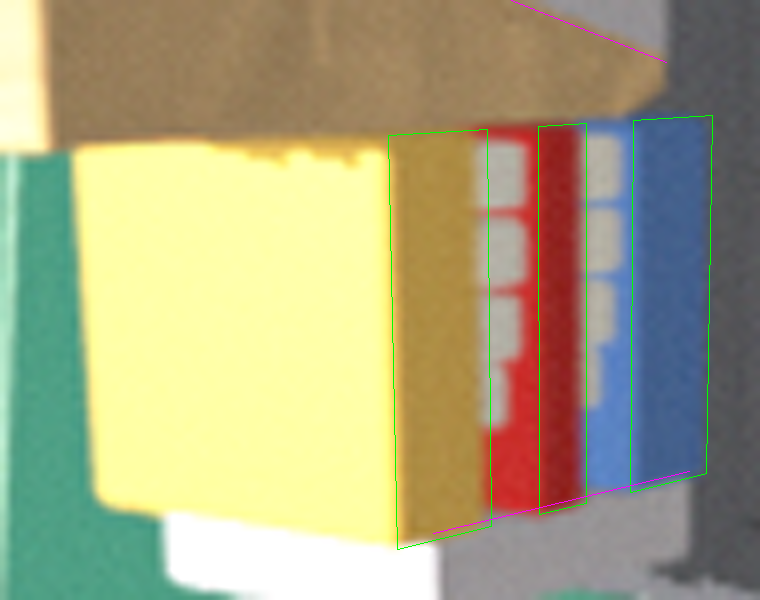

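servo_tool(deltas=[[66, 0, 0, 0, 0, 0, 0], [66, 0, 0, 0, 0, 0, 0], [66, 0, 0, 0, 0, 0, 0], [66, 0, 0, 0, 0, 0, 0]])

```text
time_s: 35.75
tcp_pos: [501.6, -105.6, 180.7]
tool_rot: [-1.991, 1.671, 0.721]
ft_force: [-0.4, 0.1, 0.2]
width: 0.698
```

```bash
python3 -c "
from h import *
c=r.capture('top'); save(c,'top19'); T=np.array(c['T'])
for q in ['other_cast','glass_dish','mixing_bowl']:
    print(q,[np.round((T@np.r_[d['centre'],1])[:3]).tolist() for d in r.find_in(c,q)[:1]])
s=r.get_state(); print(s['ft_force'],s['dq'].round(3)); print(r.sign_off())"
```

```text
other_cast [[430.0, 231.0, 21.0]]
glass_dish [[497.0, 370.0, 21.0]]
mixing_bowl [[767.0, 15.0, 28.0]]
[-0.72611557 -0.56551162  0.77348966] [ 0.005  0.011  0.002 -0.001 -0.    -0.     0.   ]
the job is handed in; nothing more can be done
None
```

The bite set is built in the jig and handed in at about 36 s of the 128 s allowed. The blue lower cast, the red plate and the larger yellow cast are stacked. The wedge is driven down behind them until it stopped, with about 21 N on it and its thin end at jig z of about 13.8 mm. I then let go of everything.

- **Stack:** a tilted wrist view after release showed all three layers square and against the backstop. The layer outlines projected at jig x = −15 mm matched to within about 1 mm.
- **Placing:** before the wedge went in, the layers measured about −11 to −13 mm in x and within 0.4 mm of the centre line. All of that is inside the limits.
- **Bystanders:** the white cast, glass dish and green bowl were found within about 5 mm of their first positions, which is roughly the detector's noise. The arm stood clear with near-zero contact force.
- **Disagreements:** the wrist camera's height and sideways calibration varied by up to about 4 mm between views, so I took the final fit relative to the jig in the same picture. The coarser side view put the yellow cast about 2 mm nearer the backstop than the red plate. The closer wrist view did not confirm that. Sign-off gave no verdict.

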